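Start the propagator for the night

ROBOT

A 6-joint arm with a two-finger parallel gripper is mounted at the origin on the work surface. World frame = base frame: x ahead of the robot, y to its left, z up, the work surface at z = 0. Lengths are in m, angles in rad, forces in N, time in s.
With the tool pointing down it reaches from about 0.375 to 0.975 m from the base axis. Payload 3.8 kg.
Tool frame: the origin (TCP) lies on the centre line of the jaws, within the pads' length; the fingertips stand 14 mm ahead of it and the grasp point (between the pads) lies 5 mm behind it (bot.finger_overhang is the distance from the TCP to the fingertips, in m); y points along the fingers, x is the direction in which the jaws open and shut, and the axes are right-handed (so a half turn about y gives the same grasp; the last joint's range is limited). The gripper opens to 85 mm and grips with 20 to 120 N. Pads are 22 mm wide; open, the fingers measure 114 mm over their backs; the gripper's body (76 mm by 85 mm) begins 54 mm behind the grasp point. The pads swing forward as they close: fully open they stand 13 mm farther back than shut.
Start: joints at [-1.26, 0.264, 1.604, -0, 1.274, -0.037], TCP at [0.23, -0.635, 0.245] pointing down, gripper open.
Joint ranges: [-2.63, 2.63], [-0.94, 2.18], [0.31, 2.57], [-1.31, 4.45], [0, 2.66], [-2.55, 2.55]. Speed limits (rad/s): [2.57, 2.57, 3.14, 3.14, 3.14, 3.14].

INTERFACE

Orientations are given as a rotation vector (axis times angle).
In Python, from workcell import readout, read_camera, bot, spotter gives the robot as it stands.
- The arm moves only by the tool jog_arm, never from a script. Its argument "increments" is a list of rows, each a list of 7 numbers: the shift along the tool's x, y, z in m, then the turn, a rotation vector about the tool's x, y, z in rad, then the opening, from 0 (shut) to 1 (fully open). A call has 1 to 10 rows; each row shifts and turns the pose as measured when the row begins, along the tool's axes as they then stand; what a row does not reach is not made up. A row lasts 1/8 s, in which the tool goes at most 62.5 mm and 10.7 degrees, less where a joint would pass 70% of its speed; a pose out of reach is approached as far as the arm can. A call with a gripper value outside its range is refused whole. The fingers move at their own pace and stop on an object; "force" is the grip in N (left out, the last holds). Time passes only in rows, so rows that do not move let the fingers close. It gives the time, the measured TCP pose, the force and the opening at its end, in the units of the state.
- readout.read_state(): the state, without advancing time (a new reading comes with each control period).
- read_camera(name): name is "side" or "top"; returns a dict with "img" (420x560x3 uint8, blue, green, red), "range_z" (420x560 float32, m along the optical axis (not along the pixel's ray), 0 where there is no reading), "fx", "fy", "cx", "cy" (pixels), "world_from_camera" (4x4, takes a point from camera to world coordinates). Camera axes: x right, y down, z forward; pixel columns grow to the right and rows downward; lengths in m; the calibration is good to about 2 mm. A picture is of the moment at which its call begins.
- bot.finish_job(): hands the job in, once; it reports no verdict.
Trained networks look in a picture, given as the dict that the camera call returned (one of the last four; its "shot" number tells which), for a name from the list of things; names that differ only in an ending like _2 or _b are one class to them, and where a whole thing is asked for, a point or a joint stands for the part that bears it (a point fixed in the world has none). Each returns a list of dicts, best first, with "p" (0 to 1); they miss things now and then, are a little off and sometimes report something else, mostly with a low value. They report only what shows in the picture. A call takes as long as a camera call. They do not tell look-alikes from the thing itself.
- spotter.masks_of(picture, thing): "mask" (420x560 bool, what is visible of it) and "location" ([column, row] in pixels, amid what is visible of it).
- spotter.spot_point(picture, thing): "location" ([column, row] in pixels: a listed point, or the origin of a listed thing).
The state is a dict: "time": time; "q": joint angles; "joint_vel": joint speeds; "joint_torque": joint torques, N m; "tool_pos": TCP position; "tcp_rot": TCP orientation; "wrist_force": force on the tool from outside, world axes, zero at the start; "torque": the same for the moment, N m; "width": opening from 0.0 (shut) to 1.0 (fully open).
Only numpy, scipy, OpenCV 4.12 (cv2) and the standard library are available. Lean on these libraries where they do the work, as an engineer would, in place of code of your own. Each camera call takes 0.05 s, during which the arm holds its last target. There are 200 camera calls.

TASK

Put the square lidded tubs upright into the open tray of the propagator and shut its hinged clear dome; only once the dome is shut, push the slide switch in the recessed slot of the white controller fully over to the end with the green lamp. Also stand every seed carton upright on one of its short thin ends on the cork strip, at any time and in any order, and leave them standing there.

Things in the scene. Friction and masses are not known exactly. Their poses are not given: they have to be found in the camera images.
- prop: Propagator tray, grey, open-topped, fixed, on a thin black heat mat. 130 (its x) x 240 (its y) x 45 mm high, walls 4 mm, inner floor 4 mm above the table. Origin: centre of its underside; z up. The dome's hinge runs along its +x rim. The tubs stand side by side along its y.
- dome (a joint): Clear dome of the tray, 130 x 240 mm and 40 mm deep, with a grey disc on its flat top. Radians: 0 = shut on the tray, about 1.45 to 1.7 = standing open at the start. It stays wherever it is left (about 0.25 N m of friction, 0.2 kg), and is shut by pushing its flat outer top over from outside the hinge side. It counts as shut below 0.06. Turning is positive about the tray's +y axis. Its stop is at 1.8.
- dome_hinge (a point): Middle of the dome's hinge line (the line runs along the tray's y axis), 65 mm to +x of the tray's centre and 45 mm above the table; its axes are those of the tray. With the dome shut its flat top lies 40 mm above the hinge and reaches 130 mm to the tray's -x from it.
- dome_edge (a point): Middle of the outer free edge of the dome: where its flat top ends, opposite the hinge; its axes turn with the dome: x towards the hinge, z out of the flat top.
- controller: White plastic heat controller, a fixed box 130 (its x) x 64 (its y) x 40 mm high with a slot in its top. Origin: centre of its underside; z up. A small green lamp sits on the top near its +x end, the cable leaves at its -x end.
- slot (a point): Centre of the mouth of the slot, in the controller's top, 40 mm above the table. The slot is 74 mm long (controller's x), 28 mm wide (its y) and 12 mm deep. Axes as the controller's.
- switch (a joint): The black slide switch, m: 0 = off (cable end), 0.024 = fully on (its end stop, lamp end); on counts from 0.021. Moves to the controller's +x, stays where left, takes about 2 N.
- switch_top (a point): Centre of the top of the switch: a ridge 10 mm thick along the travel, filling the slot's width, flush (1 mm under) with the controller's top and reaching almost to the slot floor. At 0 its centre lies 4 mm to the controller's -x of the slot's centre. When off, 28 mm of the slot lie free behind it on the cable side, where a fingertip can go down to push; the other finger fits beside the controller.
- strip: Cork strip lying on the table, fixed, 110 (its x) x 400 (its y) x 4 mm thick. Origin: centre of its underside; z up.
- carton0: Plain brown flat seed carton with a paper label, loose, 0.08 kg, 105 (its x) x 56 (its y) x 26 mm (its z); lies flat at the start. Origin: centre of its underside as it lies (a 105 x 56 face). To stand it: its x axis upright, either end down. May be absent (None).
- carton0_mid (a point): Centre of carton0's volume; axes as the carton's. May be absent (None).
- carton1: Plain brown flat seed carton with a paper label, loose, 0.08 kg, 105 (its x) x 56 (its y) x 26 mm (its z); lies flat at the start. Origin: centre of its underside as it lies (a 105 x 56 face). To stand it: its x axis upright, either end down. May be absent (None).
- carton1_mid (a point): Centre of carton1's volume; axes as the carton's. May be absent (None).
- carton2: Plain brown flat seed carton with a paper label, loose, 0.08 kg, 105 (its x) x 56 (its y) x 26 mm (its z); lies flat at the start. Origin: centre of its underside as it lies (a 105 x 56 face). To stand it: its x axis upright, either end down. May be absent (None).
- carton2_mid (a point): Centre of carton2's volume; axes as the carton's. May be absent (None).
- tub0: Square white tub with a grey lid, loose, 0.12 kg, 52 x 52 mm (lid 54 x 54) and 70 mm tall. Origin: centre of its underside, z up. May be absent (None).
- tub1: Square white tub with a grey lid, loose, 0.12 kg, 52 x 52 mm (lid 54 x 54) and 70 mm tall. Origin: centre of its underside, z up. May be absent (None).
Things that resemble listed ones, but are neither listed nor needed, are in the scene too. What is shaped like the carton0 but orange is not meant. What is shaped like the tub0 but yellow is not meant.

How it is judged:
On the way, in this order (a step that is already met when the one before it is completed fails the run):
1. all tubs stand in the tray (x of tub0 in the frame of prop between -0.045 and 0.045 m and y of tub0 in the frame of prop between -0.1 and 0.1 m and z of each of tub0, tub1 in the frame of prop below 0.015 m and angle between each of tub0, tub1's own z axis and vertical below 0.15 rad and linear speed of each of tub0, tub1 below 0.05 m/s and x of tub1 in the frame of prop between -0.045 and 0.045 m and y of tub1 in the frame of prop between -0.1 and 0.1 m), for 0.2 s.
2. the dome is shut over them (all of step 1 and value of joint dome below 0.06 rad), for 0.2 s.
3. with the dome shut, the switch is on (value of joint dome below 0.06 rad and value of joint switch above 0.021 m), for 0.2 s.
At the end, for the whole second after the job is handed in: Every tub stands upright (within 0.15 rad) on the tray's floor, the dome is shut (below 0.06 rad), the switch is on (0.021 m or more), and every carton stands on a short end (long axis within 0.1 rad of vertical) with its centre over the cork strip (at least 3 mm inside its outline), at rest (all of step 1 and all of step 3 and x of carton0_mid in the frame of strip between -0.052 and 0.052 m and y of carton0_mid in the frame of strip between -0.197 and 0.197 m and (angle between carton0's own x axis and vertical below 0.1 rad or angle between carton0's own x axis and vertical above 3.04159 rad) and height (world z) of carton0_mid between 0.05 and 0.064 m and linear speed of each of carton0, carton1, carton2 below 0.03 m/s and x of carton1_mid in the frame of strip between -0.052 and 0.052 m and y of carton1_mid in the frame of strip between -0.197 and 0.197 m and (angle between carton1's own x axis and vertical below 0.1 rad or angle between carton1's own x axis and vertical above 3.04159 rad) and height (world z) of carton1_mid between 0.05 and 0.064 m and x of carton2_mid in the frame of strip between -0.052 and 0.052 m and y of carton2_mid in the frame of strip between -0.197 and 0.197 m and (angle between carton2's own x axis and vertical below 0.1 rad or angle between carton2's own x axis and vertical above 3.04159 rad) and height (world z) of carton2_mid between 0.05 and 0.064 m); the robot touches nothing.
Of carton0, carton1, carton2 only 2 to 3 are there at a start; the rules pass over those that are not, and their reading is None.
Of tub0, tub1 only 1 to 2 are there at a start; the rules pass over those that are not, and their reading is None.
At some moment in a run one of carton0, carton1, carton2 may be knocked a few centimetres aside while the robot is not near it.
It also fails if it takes over 210 s, if anything falls off the work surface, if the arm or the gripper's body presses on something with over 40 N, if the wrist force passes 120 N, or if a joint passes its speed limit or range.

## Working session

There is one attempt and no reset: what is moved stays moved. The work goes in short steps, Python scripts to look and compute and a tool call to move; the robot and the scene stay as the last step left them, time stands still between calls to the robot, and variables do not carry over. Pictures are saved under pics/ and viewed, about 12 in all and at most 16, crops included, and the job is handed in when it is done.

Besides the shell and the picture viewer there is one more tool, called after "Request:" as a command line: name --pt "numbers of a row" for each row, then --argument value for the rest. jog_arm: Moves the arm, as the interface text tells. Its arguments: {"type":"object","properties":{"increments":{"type":"array"},"force":{"type":"number"}},"required":["increments"]}

```bash
mkdir -p pics; cat > h.py <<'E'
import numpy as np, cv2
from workcell import readout, read_camera, bot, spotter
def cloud(c):
    z=c["range_z"]; v,u=np.mgrid[:z.shape[0],:z.shape[1]]
    P=np.stack([(u-c["cx"])/c["fx"]*z,(v-c["cy"])/c["fy"]*z,z],-1)
    T=np.array(c["world_from_camera"]); W=P@T[:3,:3].T+T[:3,3]; W[z<=0]=np.nan
    return W
E
python3 - <<'E'
from h import *
s=readout.read_state(); print({k:np.round(v,3).tolist() for k,v in s.items()})
for n in("side","top"):
    c=read_camera(n); W=cloud(c); cv2.imwrite(f"pics/{n}0.png",c["img"]); print(n,np.round(c["world_from_camera"],3).tolist(),c["fx"])
    for t in ("prop","dome","controller","strip","carton0","tub0","switch"):
        for m in spotter.masks_of(c,t)[:6]:
            k=m["mask"]; p=W[k]; print(t,round(m["p"],2),np.round(m["location"]).tolist(),k.sum(),np.round(np.nanmedian(p,0),3).tolist(),"zmax",np.round(np.nanpercentile(p[:,2],95),3), "bgr",np.median(c["img"][k],0))
E
```

```text
{'time': 0.0, 'q': [-1.26, 0.265, 1.605, -0.0, 1.274, -0.037], 'joint_vel': [-0.001, 0.001, 0.001, 0.002, 0.0, -0.002], 'joint_torque': [-0.0, -51.511, -36.731, -0.0, 0.013, 0.0], 'tool_pos': [0.23, -0.634, 0.244], 'tcp_rot': [-1.353, 0.951, -0.948], 'wrist_force': [0.17, -0.032, 0.025], 'torque': [0.017, 0.014, 0.012], 'width': 0.998}
side [[-0.997, -0.053, 0.058, 0.421], [-0.078, 0.75, -0.657, 0.824], [-0.009, -0.66, -0.752, 1.024], [0.0, 0.0, 0.0, 1.0]] 524.3005011158239
prop 0.97 [230.0, 358.0] 12759 [0.551, 0.42, 0.056] zmax 0.176 bgr [64. 79. 87.]
dome 0.79 [217.0, 370.0] 6723 [0.557, 0.442, 0.164] zmax 0.177 bgr [ 80. 100. 104.]
controller 0.94 [248.0, 127.0] 1117 [0.606, -0.361, 0.036] zmax 0.044 bgr [59. 77. 85.]
strip 0.76 [212.0, 227.0] 5225 [0.66, -0.001, 0.005] zmax 0.008 bgr [ 36.  77. 122.]
carton0 0.97 [153.0, 194.0] 937 [0.822, -0.079, 0.026] zmax 0.03 bgr [  0.  71. 165.]
carton0 0.75 [293.0, 237.0] 1110 [0.448, 0.037, 0.026] zmax 0.031 bgr [ 42.  95. 141.]
carton0 0.63 [300.0, 200.0] 943 [0.434, -0.083, 0.026] zmax 0.03 bgr [ 41.  95. 140.]
tub0 0.91 [349.0, 374.0]
[... 679 characters left out ...]
011 bgr [ 62.  98. 144.]
carton0 0.92 [274.0, 233.0] 551 [0.45, 0.03, 0.026] zmax 0.033 bgr [ 97. 136. 172.]
carton0 0.91 [312.0, 237.0] 624 [0.433, -0.09, 0.025] zmax 0.032 bgr [101. 135. 171.]
carton0 0.88 [310.0, 120.0] 573 [0.822, -0.09, 0.026] zmax 0.033 bgr [ 52. 122. 184.]
carton0 0.84 [368.0, 222.0] 555 [0.487, -0.273, 0.026] zmax 0.033 bgr [ 50. 118. 184.]
tub0 0.91 [166.0, 276.0] 371 [0.317, 0.37, 0.068] zmax 0.077 bgr [ 56. 178. 185.]
tub0 0.8 [239.0, 235.0] 314 [0.447, 0.137, 0.07] zmax 0.076 bgr [113.  127.  133.5]
tub0 0.64 [178.0, 318.0] 346 [0.18, 0.332, 0.069] zmax 0.076 bgr [ 52. 176. 184.]
switch 0.35 [279.0, 236.0] 577 [0.448, 0.027, 0.026] zmax 0.033 bgr [ 95. 136. 171.]
```

```bash
python3 -c "
import cv2
for n in('side','top'):
    cv2.imwrite(f'pics/{n}0b.png',cv2.resize(cv2.imread(f'pics/{n}0.png'),(784,588),interpolation=cv2.INTER_CUBIC))"
```

```text
(no output)
```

View pics/side0b.png

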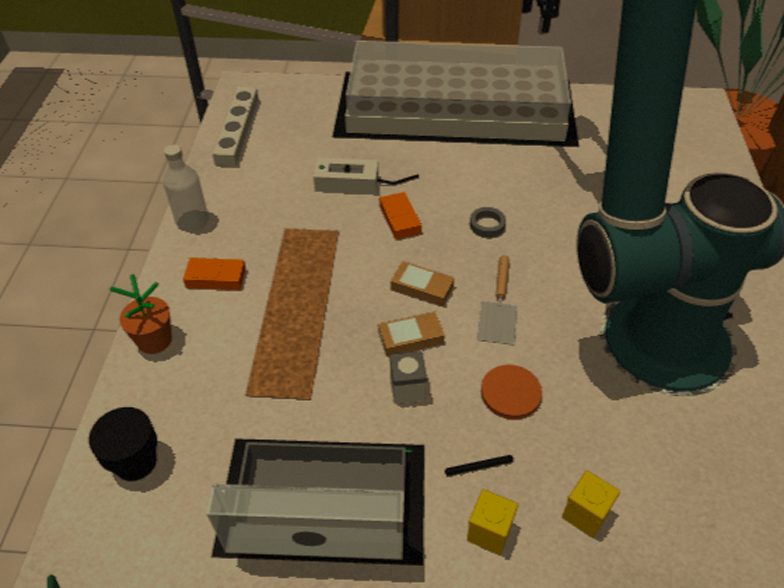

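View pics/top0b.png

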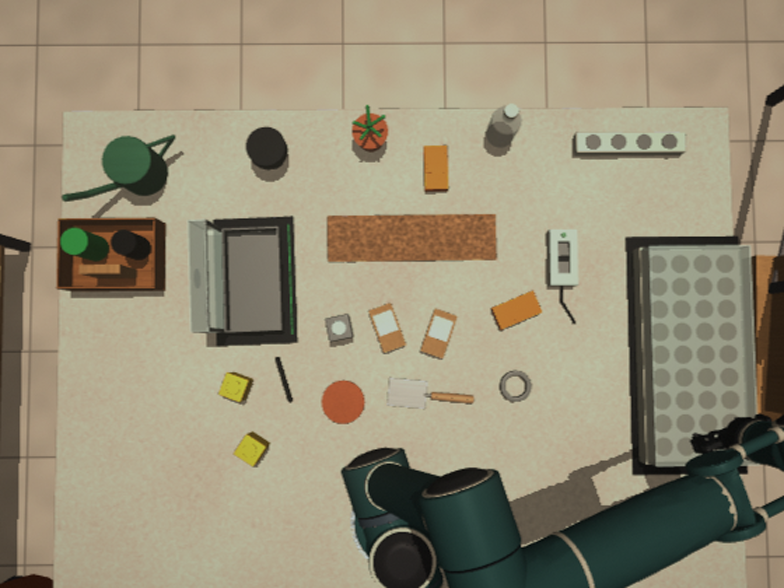

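Side view: brown cartons at about (422,283) and (411,333), one grey-lidded tub at (408,375), yellow tubs at (493,520) and (591,503), and orange cartons at (400,215) and (215,273). Top view (784 px wide): strip at (412,238), tray at (255,280) with the dome open on its left, controller at (563,258) with its lamp at the top and cable at the bottom. 

Look-alikes (top, 560 px frame):
- **Tub:** grey (239,235) is wanted. The yellow ones at (166,276) and (178,318) are not.
- **Cartons:** brown (274,233) and (312,237) are wanted. The orange ones at (310,120) and (368,222) are not.

```bash
cat >> h.py <<'E'
from scipy.spatial.transform import Rotation as Ro
def rect(W,k,z0,z1):
    p=W[k]; p=p[(p[:,2]>z0)&(p[:,2]<z1)][:,:2].astype(np.float32)*1000
    (c,s,a)=cv2.minAreaRect(p); 
    if s[0]<s[1]: s=s[::-1]; a+=90
    return np.round(c,1),np.round(s,1),round((a+90)%180-90,1)
def proj(c,u,v,z):
    T=np.array(c["world_from_camera"]); d=T[:3,:3]@np.array([(u-c["cx"])/c["fx"],(v-c["cy"])/c["fy"],1]); o=T[:3,3]
    return np.round(o+d*(z-o[2])/d[2],4)
E
python3 - <<'E'
from h import *
print("overhang",bot.finger_overhang, Ro.from_rotvec(readout.read_state()["tcp_rot"]).as_matrix().round(3).tolist())
for n in("side","top"):
    c=read_camera(n); W=cloud(c)
    for t,z0,z1 in (("carton0",.018,.035),("tub0",.06,.08),("controller",.03,.05),("strip",-.002,.01)):
        for m in spotter.masks_of(c,t)[:6]:
            if m["p"]>.5: print(n,t,round(m["p"],2),np.round(m["location"]).tolist(),rect(W,m["mask"],z0,z1))
    for t,z in (("prop",0),("dome_hinge",.045),("slot",.04),("switch_top",.039),("strip",0),("controller",0),("dome_edge",.175)):
        for m in spotter.spot_point(c,t)[:1]: print(n,t,round(m["p"],2),np.round(m["location"],1).tolist(),proj(c,*m["location"],z))
    # tray rim
    for m in spotter.masks_of(c,"prop")[:1]:
        p=W[m["mask"]]; q=p[(abs(p[:,2]-.045)<.006)]; print("rim",rect(W,m["mask"],.038,.052), np.nanpercentile(q,[1,99],axis=0).round(3).tolist())
    for m in spotter.masks_of(c,"dome")[:1]:
        p=W[m["mask"]]
        for a in np.arange(.05,.2,.02):
            q=p[abs(p[:,2]-a)<.01]; 
            if len(q)>5: print("domez",round(a,2),np.nanpercentile(q,[2,50,98],axis=0).round(3).tolist())
    if n=="top": 
        cv2.imwrite("pics/crop1.png",np.hstack([cv2.resize(c["img"][205:265,225:335],(440,240),interpolation=2)]+[cv2.resize(c["img"][155:215,380:430],(200,240),interpolation=2)]))
E
```

```text
overhang 0.014 [[0.341, 0.0, 0.94], [-0.94, -0.0, 0.341], [0.0, -1.0, 0.0]]
side carton0 0.93 [151.0, 194.0] (array([824.8, -88. ]), array([106.5,  64.4]), 1.8)
side carton0 0.73 [292.0, 238.0] (array([448.1,  28.9]), array([106. ,  60.9]), 19.4)
side carton0 0.7 [298.0, 202.0] (array([433.4, -91.2]), array([105.3,  61.3]), -20.2)
side carton0 0.7 [285.0, 152.0] (array([ 486. , -272.6]), array([112.7,  58.9]), -67.5)
side tub0 0.9 [421.0, 359.0] (array([175.9, 336.8]), array([56.3, 53.8]), 56.3)
side tub0 0.74 [350.0, 374.0] (array([316.2, 374.3]), array([55.1, 54.1]), 69.3)
side tub0 0.57 [292.0, 267.0] (array([447.6, 138.3]), array([56.1, 54.3]), -78.2)
side controller 0.65 [250.0, 125.0] (array([ 607.6, -382.2]), array([130.1,  73.5]), -0.9)
side strip 0.83 [213.0, 227.0] (array([661.6, -33.5]), array([405.5, 113. ]), -90.0)
side prop 0.82 [231.0, 355.4] [0.5599 0.3369 0.    ]
side slot 0.82 [251.3, 119.8] [ 0.5936 -0.3866  0.04  ]
side strip 0.58 [213.9, 217.3] [ 0.6544 -0.0377  0.    ]
side controller 0.81 [248.5, 129.7] [ 0.6041 -0.3887  0.    ]
side dome_edge 0.9 [217.5, 365.3
[... 1876 characters left out ...]
, 165.3]), 2.0) [[0.443, 0.271, 0.039], [0.682, 0.438, 0.051]]
domez 0.05 [[0.453, 0.402, 0.041], [0.565, 0.42, 0.047], [0.672, 0.438, 0.056]]
domez 0.07 [[0.44, 0.4, 0.062], [0.675, 0.41, 0.068], [0.677, 0.433, 0.079]]
domez 0.09 [[0.439, 0.4, 0.082], [0.445, 0.407, 0.092], [0.676, 0.427, 0.096]]
domez 0.11 [[0.439, 0.4, 0.104], [0.671, 0.409, 0.107], [0.676, 0.426, 0.118]]
domez 0.13 [[0.439, 0.401, 0.123], [0.445, 0.411, 0.132], [0.677, 0.431, 0.139]]
domez 0.15 [[0.438, 0.403, 0.141], [0.441, 0.411, 0.153], [0.676, 0.443, 0.159]]
domez 0.17 [[0.444, 0.406, 0.165], [0.556, 0.427, 0.174], [0.673, 0.448, 0.179]]
domez 0.19 [[0.444, 0.406, 0.18], [0.555, 0.424, 0.181], [0.674, 0.446, 0.185]]
```

View pics/crop1.png

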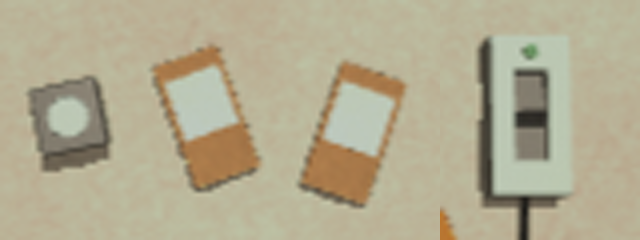

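The top crop shows the grey tub at left, two brown labelled cartons, and the controller with its lamp up (+x) and the switch just below mid-slot. The choice is confirmed: tub at (0.448, 0.137), cartons at (0.448, 0.028) and (0.434, -0.092). I'm swinging over now.

Request:
jog_arm --pt "-0.015 0 0.058 0 -0.106 0 1" --pt "-0.015 0 0.058 0 -0.106 0 1" --pt "-0.015 0 0.058 0 -0.106 0 1" --pt "-0.015 0 0.058 0 -0.106 0 1" --pt "-0.015 0 0.058 0 -0.106 0 1" --pt "-0.015 0 0.058 0 -0.106 0 1" --pt "-0.015 0 0.058 0 -0.106 0 1" --pt "-0.015 0 0.058 0 -0.106 0 1" --pt "-0.015 0 0.058 0 -0.106 0 1" --pt "-0.015 0 0.058 0 -0.106 0 1" --force 30

```text
time: 3.45
tool_pos: [0.5022, -0.1193, 0.2455]
tcp_rot: [-1.572, 0.102, -0.113]
wrist_force: [0.3, -0.0, 0.2]
width: 1.001
```

```bash
cat >> h.py <<'E'
def go(pos,yaw,tilt=0,n=None,side=0):
    """target: TCP pos, tool z heading yaw (deg), tilt (deg) about tool x; prints shift/turn in present tool axes and rows"""
    s=readout.read_state(); p=np.array(s["tool_pos"]); R=Ro.from_rotvec(s["tcp_rot"])
    y=np.radians(yaw); B=np.array([[np.sin(y),0,np.cos(y)],[-np.cos(y),0,np.sin(y)],[0,-1,0]])
    T=Ro.from_matrix(B)*Ro.from_rotvec([np.radians(tilt),0,0])
    d=R.inv().apply(np.array(pos)-p); w=(R.inv()*T).as_rotvec()
    N=n or int(max(np.ceil(np.linalg.norm(d)/.058),np.ceil(np.linalg.norm(w)/.17),1))
    print("t",s["time"],"at",p.round(4),"q",np.round(s["q"],2),"w",round(s["width"],3),"F",np.round(s["wrist_force"],1),"| d",d.round(4),"turn",w.round(3),"N",N)
    wr=Ro.from_rotvec(w/N); Q=R
    for i in range(N):
        st=Q.inv().apply((np.array(pos)-p)/N); print("  ",[*st.round(3).tolist(),*(w/N).round(3).tolist()]); Q=Q*wr
E
python3 -c "
from h import *
go([.448,.1375,.12],101.5)"
```

```text
t 3.45 at [ 0.5022 -0.1193  0.2455] q [-0.28 -0.04  1.94 -0.    1.23 -0.14] w 1.001 F [ 0.3 -0.   0.2] | d [-0.0896  0.124   0.2474] turn [ 0.004 -0.338  0.006] N 6
   [-0.015, 0.021, 0.041, 0.001, -0.056, 0.001]
   [-0.013, 0.021, 0.042, 0.001, -0.056, 0.001]
   [-0.01, 0.021, 0.043, 0.001, -0.056, 0.001]
   [-0.008, 0.021, 0.043, 0.001, -0.056, 0.001]
   [-0.005, 0.021, 0.043, 0.001, -0.056, 0.001]
   [-0.003, 0.021, 0.044, 0.001, -0.056, 0.001]
```

Request:
jog_arm --pt "-0.015 0.021 0.041 0 -0.056 0 1" --pt "-0.013 0.021 0.042 0 -0.056 0 1" --pt "-0.01 0.021 0.043 0 -0.056 0 1" --pt "-0.008 0.021 0.043 0 -0.056 0 1" --pt "-0.005 0.021 0.043 0 -0.056 0 1" --pt "-0.003 0.021 0.044 0 -0.056 0 1" --pt "0 0 0 0 0 0 1"

```text
time: 4.32
tool_pos: [0.4458, 0.1483, 0.1174]
tcp_rot: [-1.57, -0.183, 0.159]
wrist_force: [0.7, -1.0, 0.5]
width: 0.998
```

```bash
python3 -c "
from h import *
go([.448,.1375,.058],101.5)
c=read_camera('side'); cv2.imwrite('pics/a.png',cv2.resize(c['img'][160:400,150:470],(640,480)))"
```

```text
t 4.325 at [0.4458 0.1483 0.1174] q [ 0.27 -0.01  2.17 -0.01  0.97  0.06] w 0.998 F [ 0.7 -1.   0.5] | d [-0.0011  0.0595 -0.0106] turn [0.008 0.017 0.014] N 2
   [-0.001, 0.03, -0.005, 0.004, 0.008, 0.007]
   [-0.0, 0.03, -0.005, 0.004, 0.008, 0.007]
```

View pics/a.png

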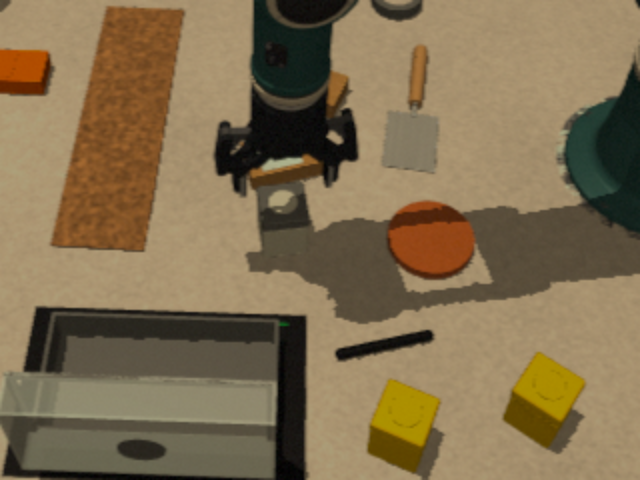

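The gripper straddles the tub at (285,205) in this crop, so I'll correct the 10 mm offset and descend.

Request:
jog_arm --pt "0 0.01 -0.01 0.004 0.01 0.01 1" --pt "0 0.03 0 0 0 0 1" --pt "0 0.025 0 0 0 0 1" --pt "0 0 0 0 0 0 1"

```text
time: 4.88
tool_pos: [0.455, 0.1319, 0.0546]
tcp_rot: [-1.569, -0.165, 0.145]
wrist_force: [-0.0, 0.1, -0.0]
width: 1.003
```

```bash
python3 -c "
from h import *
go([.448,.1375,.053],101.5)"
```

```text
t 4.875 at [0.455  0.1319 0.0546] q [ 0.23  0.09  2.2  -0.01  0.84  0.04] w 1.003 F [-0.   0.1 -0. ] | d [-0.0058  0.0015  0.0068] turn [ 0.005 -0.003  0.012] N 1
   [-0.006, 0.001, 0.007, 0.005, -0.003, 0.012]
```

Request:
jog_arm --pt "-0.006 0.001 0.006 0.005 0 0.01 1" --pt "0 0 0 0 0 0 1" --pt "0 0 0 0 0 0 0.4" --pt "0 0 0 0 0 0 0.3" --pt "0 0 0 0 0 0 0.3" --pt "0 0 0 0 0 0 0.3" --pt "0 0 0 0 0 0 0.3" --force 30

```text
time: 5.75
tool_pos: [0.4504, 0.136, 0.057]
tcp_rot: [-1.564, -0.159, 0.148]
wrist_force: [0.2, -0.2, 0.0]
width: 0.599
```

```bash
python3 -c "
from h import *
go([.448,.1375,.16],101.5)
go([.56,.332,.16],92)"
```

```text
t 5.75 at [0.4504 0.136  0.057 ] q [ 0.24  0.08  2.21 -0.    0.85  0.05] w 0.599 F [ 0.2 -0.2  0. ] | d [-0.0013 -0.103   0.002 ] turn [-0.    -0.005  0.007] N 2
   [-0.001, -0.052, 0.001, -0.0, -0.003, 0.004]
   [-0.001, -0.052, 0.001, -0.0, -0.003, 0.004]
t 5.75 at [0.4504 0.136  0.057 ] q [ 0.24  0.08  2.21 -0.    0.85  0.05] w 0.599 F [ 0.2 -0.2  0. ] | d [ 0.1463 -0.1019  0.1711] turn [-0.001  0.16   0.007] N 5
   [0.029, -0.02, 0.034, -0.0, 0.032, 0.001]
   [0.028, -0.02, 0.035, -0.0, 0.032, 0.001]
   [0.027, -0.02, 0.036, -0.0, 0.032, 0.001]
   [0.026, -0.021, 0.037, -0.0, 0.032, 0.001]
   [0.025, -0.021, 0.038, -0.0, 0.032, 0.001]
```

Request:
jog_arm --pt "0 -0.045 0 0 0 0 0.3" --pt "0 -0.045 0 0 0 0 0.3" --pt "0.028 0 0.034 0 0.032 0 0.3" --pt "0.028 0 0.034 0 0.032 0 0.3" --pt "0.027 0 0.036 0 0.032 0 0.3" --pt "0.025 0 0.036 0 0.032 0 0.3" --pt "0.022 0 0.03 0 0.032 0 0.3" --pt "0 0 0 0 0 0 0.3" --pt "0 0 0 0 0 0 0.3"

```text
time: 6.88
tool_pos: [0.557, 0.3262, 0.1466]
tcp_rot: [-1.571, -0.025, 0.022]
wrist_force: [-0.4, -0.8, -1.9]
width: 0.602
```

```bash
python3 -c "
from h import *
go([.56,.332,.064],92)
c=read_camera('top'); W=cloud(c); cv2.imwrite('pics/b.png',cv2.resize(c['img'][130:290,100:320],(770,560)))
for t in('tub0','carton0'):
  for m in spotter.masks_of(c,t): print(t,m['p'],m['location'],np.nanmedian(W[m['mask']],0))"
```

```text
t 6.875 at [0.557  0.3262 0.1466] q [ 0.49  0.28  1.77 -0.    1.09  0.46] w 0.602 F [-0.4 -0.8 -1.9] | d [0.003  0.0826 0.0057] turn [ 0.001 -0.005  0.002] N 2
   [0.002, 0.041, 0.003, 0.0, -0.003, 0.001]
   [0.002, 0.041, 0.003, 0.0, -0.003, 0.001]
tub0 0.49 [173.9, 321.8] [0.17105337 0.34649521 0.07069902]
tub0 0.46 [182.0, 196.5] [0.56280915 0.30238475 0.14096247]
tub0 0.37 [159.2, 278.7] [0.30793273 0.39208337 0.07117105]
tub0 0.27 [275.1, 232.1] [0.44735356 0.02756824 0.02636838]
carton0 0.96 [310.8, 120.6] [ 0.82122221 -0.09035353  0.02626044]
carton0 0.91 [312.4, 234.2] [ 0.43338353 -0.09214834  0.02645795]
carton0 0.72 [275.2, 231.6] [0.44717908 0.02753444 0.02640648]
carton0 0.69 [367.4, 219.9] [ 0.48658814 -0.27310181  0.02602919]
```

View pics/b.png

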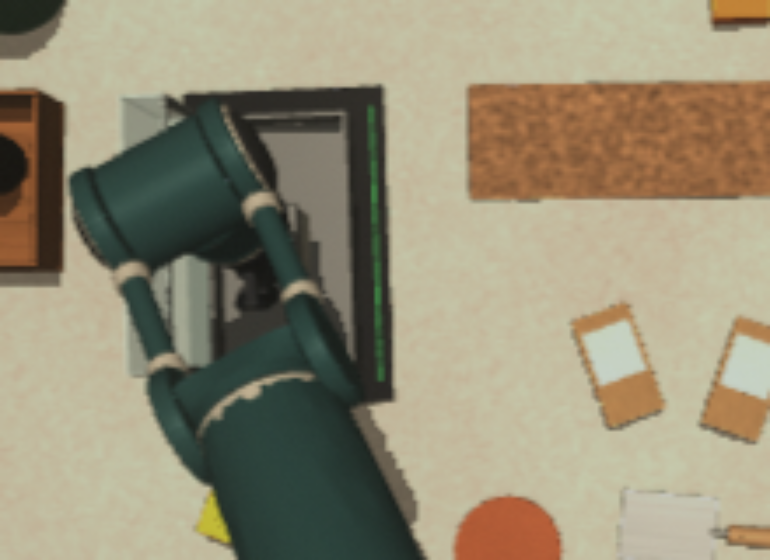

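```bash
python3 -c "
from h import *
c=read_camera('side'); W=cloud(c).reshape(-1,3); I=c['img'].reshape(-1,3)
k=(abs(W[:,0]-.557)<.14)&(W[:,2]>.19)
for y in np.arange(.2,.56,.03):
  p=W[k&(abs(W[:,1]-y)<.015)]; 
  if len(p)>3: print(round(y,2),len(p),np.percentile(p[:,2],[1,10,50,99]).round(3),'x',p[:,0].min().round(3),p[:,0].max().round(3))
D=np.array([[.264,1.868,.675,.245],[-.04,1.90,.516,.2455],[.08,2.29,.470,.057],[.28,2.05,.6455,.1466]])
A=[];b=[]
for a,e,r,z in D: A+= [[1,0,np.sin(a),np.sin(e)],[0,1,np.cos(a),np.cos(e)]]; b+=[r,z]
print(np.linalg.lstsq(np.array(A),np.array(b),rcond=None))
cv2.imwrite('pics/c.png',cv2.resize(c['img'][200:420,100:400],(780,572)))
"
```

```text
0.2 185 [0.527 0.533 0.6   0.603] x 0.423 0.464
0.23 1538 [0.527 0.536 0.562 0.616] x 0.417 0.521
0.26 1093 [0.497 0.511 0.529 0.616] x 0.417 0.58
0.29 982 [0.494 0.508 0.521 0.601] x 0.417 0.62
0.32 2608 [0.191 0.236 0.519 0.592] x 0.417 0.625
0.35 4571 [0.196 0.236 0.384 0.53 ] x 0.449 0.623
0.38 2353 [0.387 0.459 0.498 0.526] x 0.501 0.58
0.41 22 [0.474 0.476 0.481 0.489] x 0.541 0.568
(array([ 0.00938338, -0.08653539,  0.51179464,  0.55716008]), array([5.40374919e-06]), np.int32(4), array([3.02494791, 2.59932732, 0.24433387, 0.18299896]))
```

View pics/c.png

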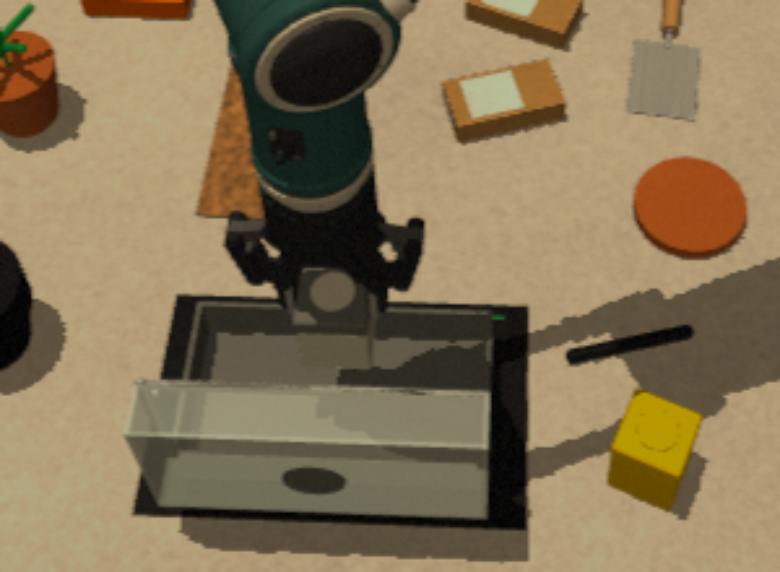

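The tub hangs over the tray at (330,330) and the wrist is well clear of the dome. Lowering.

Request:
jog_arm --pt "0.003 0.03 0.004 0 0 0 0.3" --pt "0 0.03 0 0 0 0 0.3" --pt "0 0.015 0 0 0 0 0.3" --pt "0 0.004 0 0 0 0 0.3" --pt "0 0 0 0 0 0 0.3"

```text
time: 7.7
tool_pos: [0.5616, 0.3279, 0.0699]
tcp_rot: [-1.569, -0.026, 0.014]
wrist_force: [0.3, 0.0, -1.1]
width: 0.605
```

```bash
python3 -c "
from h import *
go([.56,.332,.062],92)"
```

```text
t 7.7 at [0.5616 0.3279 0.0699] q [ 0.49  0.37  1.81 -0.    0.95  0.47] w 0.605 F [ 0.3  0.  -1.1] | d [-0.0015  0.0079  0.0041] turn [-0.002 -0.009  0.008] N 1
   [-0.002, 0.008, 0.004, -0.002, -0.009, 0.008]
```

Request:
jog_arm --pt "0 0.006 0.003 0 0 0 0.3" --pt "0 0.003 0 0 0 0 0.3" --pt "0 0.002 0 0 0 0 0.3" --pt "0 0 0 0 0 0 0.7" --pt "0 0 0 0 0 0 0.8" --pt "0 0 0 0 0 0 0.8"

```text
time: 8.45
tool_pos: [0.5642, 0.3328, 0.0623]
tcp_rot: [-1.565, -0.031, 0.01]
wrist_force: [-0.3, -0.6, -0.5]
width: 0.8
```

Request:
jog_arm --pt "0 -0.03 0 0 0 0 0.8" --pt "0 -0.05 0 0 0 0 0.5" --pt "0 -0.05 0 0 0 0 0" --pt "0 -0.04 0 0 0 0 0" --pt "0.05 -0.02 0 0 0 0 0" --pt "0.05 0 0 0 0 0 0" --pt "0.05 0 0 0 0 0 0" --pt "0.05 0 0 0 0 0 0"

```text
time: 9.45
tool_pos: [0.7635, 0.3381, 0.2646]
tcp_rot: [-1.564, -0.036, 0.01]
wrist_force: [0.4, 0.2, 0.2]
width: 0.002
```

```bash
python3 -c "
from h import *
go([.72,.5,.2],92)
for n in('top','side'):
  c=read_camera(n); W=cloud(c)
  for m in spotter.masks_of(c,'tub0'): print(n,m['p'],m['location'],np.nanmedian(W[m['mask']],0).round(3), rect(W,m['mask'],.06,.085))
cv2.imwrite('pics/d.png',cv2.resize(c['img'][180:420,100:420],(640,480)))
"
```

```text
t 9.45 at [0.7635 0.3381 0.2646] q [0.39 0.55 1.17 0.   1.4  0.36] w 0.002 F [0.4 0.2 0.2] | d [-0.0398  0.065   0.1627] turn [-0.007 -0.006  0.016] N 4
   [-0.01, 0.016, 0.041, -0.002, -0.001, 0.004]
   [-0.01, 0.016, 0.041, -0.002, -0.001, 0.004]
   [-0.01, 0.016, 0.041, -0.002, -0.001, 0.004]
   [-0.01, 0.016, 0.041, -0.002, -0.001, 0.004]
top 0.72 [175.9, 315.1] [0.195 0.336 0.068] (array([195.2, 342. ]), array([58.7, 30.9]), -74.7)
top 0.66 [166.5, 276.6] [0.314 0.37  0.069] (array([316.2, 371.4]), array([52.2, 50.4]), -20.6)
side 0.84 [351.6, 370.2] [0.318 0.387 0.07 ] (array([316.2, 374.4]), array([56.1, 54.2]), 69.9)
side 0.72 [227.9, 335.7] [0.561 0.333 0.075] (array([563.5, 332.5]), array([54. , 51.8]), 1.7)
side 0.63 [422.4, 359.2] [0.181 0.348 0.069] (array([175.9, 336.6]), array([56.6, 54.1]), 56.2)
```

View pics/d.png

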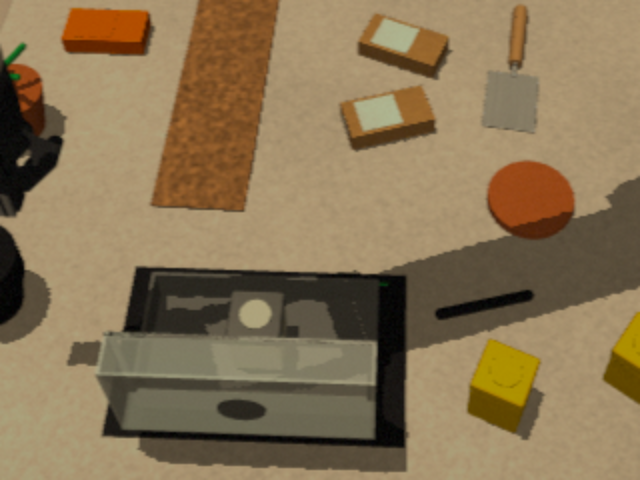

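The tub stands in the tray with its lid at z≈0.075, centred. No second tub shows anywhere, only the yellow ones. Next I move around behind the dome to shut it.

Request:
jog_arm --pt "-0.04 0 0.04 0 0 0 0" --pt "-0.04 0 0.04 0 0 0.01 0" --pt "-0.04 0 0.04 0 0 0 0" --pt "-0.04 0 0.04 0 0 0 0" --pt "-0.03 0 0.025 0 0 0 0" --pt "0 0 0 0 0 0 0" --pt "0 0.04 0 0 0 0 0" --pt "0 0.04 0 0 0 0 0" --pt "0 0.01 0 0 0 0 0" --pt "0 0 0 0 0 0 0"

```text
time: 10.9
tool_pos: [0.5529, 0.5209, 0.1804]
tcp_rot: [-1.559, -0.032, 0.018]
wrist_force: [0.9, 0.4, 0.2]
width: 0.0
```

```bash
python3 -c "
from h import *
go([.56,.475,.172],92)
go([.56,.444,.172],92)"
```

```text
t 10.9 at [0.5529 0.5209 0.1804] q [0.72 0.45 1.47 0.   1.2  0.69] w 0.0 F [0.9 0.4 0.2] | d [ 0.0055  0.0079 -0.0462] turn [-0.012 -0.003  0.009] N 1
   [0.006, 0.008, -0.046, -0.012, -0.003, 0.009]
t 10.9 at [0.5529 0.5209 0.1804] q [0.72 0.45 1.47 0.   1.2  0.69] w 0.0 F [0.9 0.4 0.2] | d [ 0.0046  0.0075 -0.0772] turn [-0.012 -0.003  0.009] N 2
   [0.002, 0.004, -0.039, -0.006, -0.002, 0.005]
   [0.002, 0.004, -0.039, -0.006, -0.002, 0.005]
```

Request:
jog_arm --pt "0.004 0.01 -0.035 0 0 0 0" --pt "0 0 -0.025 0 0 0 0" --pt "0 -0.001 -0.017 0 0 0 0" --pt "0 -0.002 -0.018 0 0 0 0" --pt "0 -0.002 -0.018 0 0 0 0" --pt "0 0.002 -0.018 0 0 0 0" --pt "0 0.003 -0.017 0 0 0 0" --pt "0 0 0 0 0 0 0"

```text
time: 11.9
tool_pos: [0.5653, 0.3697, 0.1775]
tcp_rot: [-1.548, -0.04, 0.009]
wrist_force: [-1.6, -0.0, -0.6]
width: 0.001
```

```bash
python3 -c "
from h import *
go([.56,.375,.170],92)
c=read_camera('side'); W=cloud(c).reshape(-1,3)
k=(abs(W[:,0]-.47)<.03)&(W[:,2]>.06)
for y in np.arange(.23,.47,.02):
  p=W[k&(abs(W[:,1]-y)<.01)]
  if len(p)>3: print(round(y,2),len(p),np.median(p[:,2]).round(3))
cv2.imwrite('pics/e.png',cv2.resize(c['img'][180:420,100:420],(640,480)))"
```

```text
t 11.9 at [0.5653 0.3697 0.1775] q [0.54 0.29 1.69 0.01 1.12 0.5 ] w 0.001 F [-1.6 -0.  -0.6] | d [-0.0053  0.0075  0.0053] turn [-0.023 -0.004  0.02 ] N 1
   [-0.005, 0.007, 0.005, -0.023, -0.004, 0.02]
0.23 48 0.622
0.25 1003 0.591
0.27 658 0.574
0.29 44 0.618
0.31 13 0.148
0.33 159 0.157
0.35 518 0.17
0.37 1035 0.162
0.39 894 0.131
0.41 513 0.097
0.43 292 0.078
```

View pics/e.png

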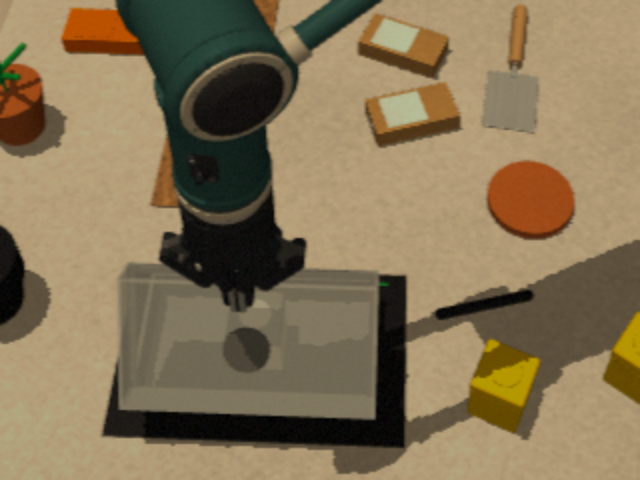

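The dome is about half shut and the finger is on its face. The left-hand carton has shifted toward the robot (the announced knock), so I'll re-measure it later. Next is the rest of the arc.

Request:
jog_arm --pt "0 0.01 -0.01 -0.01 0 0.01 0" --pt "0 0.012 -0.014 0 0 0 0" --pt "0 0.013 -0.012 0 0 0 0" --pt "0 0.013 -0.01 0 0 0 0" --pt "0 0.013 -0.008 0 0 0 0" --pt "0 0.012 -0.006 0 0 0 0" --pt "0 0.008 -0.003 0 0 0 0" --pt "0 0.005 0 0 0 0 0" --pt "0 0 0 0 0 0 0"

```text
time: 13.08
tool_pos: [0.5699, 0.3074, 0.0999]
tcp_rot: [-1.553, -0.034, 0.015]
wrist_force: [-0.6, 0.0, -0.5]
width: -0.003
```

```bash
cat > dome.py <<'E'
from h import *
c=read_camera('side'); W=cloud(c); 
m=spotter.masks_of(c,'dome')[0]; p=W[m['mask']]; p=p[(p[:,1]<.40)&(p[:,2]<.2)&(p[:,2]>.06)&(abs(p[:,0]-.56)<.11)]
for y in np.arange(.26,.42,.02):
  q=p[abs(p[:,1]-y)<.01]
  if len(q)>3: print(round(y,2),len(q),np.median(q[:,2]).round(4))
E
python3 -c "
from h import *
go([.56,.302,.099],92)"; python3 dome.py
```

```text
t 13.075 at [0.5699 0.3074 0.0999] q [0.45 0.32 1.81 0.01 0.99 0.41] w -0.003 F [-0.6  0.  -0.5] | d [-0.0101  0.0007 -0.0051] turn [-0.018 -0.004  0.012] N 1
   [-0.01, 0.001, -0.005, -0.018, -0.004, 0.012]
0.28 455 0.0857
0.3 792 0.0858
0.32 968 0.0859
0.34 1044 0.0861
0.36 1079 0.0859
0.38 1122 0.0856
0.4 635 0.0856
```

The dome top is level at z≈0.0857, so it is shut. I'll press lightly once, back off and re-measure the cartons.

Request:
jog_arm --pt "0 0.004 0 0 0 0 0" --pt "0 -0.03 0 -0.02 0 0.01 0" --pt "0 -0.05 0 0 0 0 0" --pt "0 -0.05 0 0 0 0 0.5" --pt "0 -0.04 0 0 0 0 0.9" --pt "0 0 -0.05 0 0 0 0.9" --pt "0 0 -0.05 0 0 0 0.9" --pt "0 0 0 0 0 0 0.9"

```text
time: 14.18
tool_pos: [0.5707, 0.206, 0.263]
tcp_rot: [-1.578, -0.018, 0.036]
wrist_force: [0.4, 0.0, 0.4]
width: 0.901
```

```bash
python3 dome.py | head -3; python3 -c "
from h import *
for n in('side','top'):
  c=read_camera(n); W=cloud(c)
  for m in spotter.masks_of(c,'carton0'):
    print(n,m['p'],m['location'],rect(W,m['mask'],.018,.035),np.median(c['img'][m['mask']],0))
go([.55,.15,.25],20)"
```

```text
0.28 755 0.0857
0.3 960 0.0857
0.32 980 0.0859
side 0.94 [152.0, 190.7] (array([824.5, -88.2]), array([107.2,  64.3]), 2.9) [  0.  73. 170.]
side 0.81 [284.1, 155.7] (array([ 487.2, -274.1]), array([112.2,  57.6]), -68.0) [  0.  74. 171.]
side 0.63 [306.9, 234.5] (array([417.8,  21.5]), array([106.5,  63.2]), 18.6) [ 44.  98. 145.]
side 0.62 [300.3, 200.5] (array([434.2, -90.7]), array([106.7,  62.2]), -20.6) [ 43.  98. 145.]
top 0.82 [366.3, 220.6] (array([ 486.5, -273.7]), array([105. ,  55.2]), -68.1) [ 52. 124. 192.]
top 0.69 [311.9, 235.2] (array([434.2, -91.9]), array([104.2,  55.9]), -19.3) [ 97.5 138.5 178. ]
top 0.66 [276.6, 242.1] (array([417.8,  19.8]), array([101.3,  52.5]), 18.9) [101. 142. 179.]
top 0.65 [308.4, 122.2] (array([823.3, -90.1]), array([105.5,  56.2]), 2.5) [ 55. 128. 191.]
top 0.42 [170.8, 213.7] (array([477.6, 297.6]), array([165.8,  79.4]), -40.3) [127. 141. 134.]
t 14.475 at [0.5705 0.2098 0.2636] q [ 0.31  0.13  1.72 -0.    1.3   0.27] w 0.901 F [ 0.8 -0.9  0.2] | d [-0.0227  0.0142 -0.0588] turn [ 0.012  1.261 -0.006] N 8
   [-0.003, 0.002, -0.007, 0.001, 0.158, -0.001]
   [-0.002, 0.002, -0.008, 0.001, 0.158, -0.001]
   [-0.0, 0.002, -0.008, 0.001, 0.158, -0.001]
   [0.001, 0.002, -0.008, 0.001, 0.158, -0.001]
   [0.002, 0.002, -0.008, 0.001, 0.158, -0.001]
   [0.003, 0.002, -0.007, 0.001, 0.158, -0.001]
   [0.004, 0.002, -0.007, 0.001, 0.158, -0.001]
   [0.005, 0.002, -0.006, 0.001, 0.158, -0.001]
```

```bash
python3 -c "
from h import *
go([.52,.056,.14],19,-45)"
```

```text
t 14.475 at [0.5705 0.2098 0.2636] q [ 0.31  0.13  1.72 -0.    1.3   0.27] w 0.901 F [ 0.8 -0.9  0.2] | d [-0.0552  0.1251 -0.151 ] turn [-0.661  1.21   0.495] N 9
   [-0.006, 0.014, -0.017, -0.073, 0.134, 0.055]
   [-0.003, 0.015, -0.016, -0.073, 0.134, 0.055]
   [-0.0, 0.017, -0.015, -0.073, 0.134, 0.055]
   [0.003, 0.018, -0.014, -0.073, 0.134, 0.055]
   [0.006, 0.018, -0.012, -0.073, 0.134, 0.055]
   [0.008, 0.019, -0.01, -0.073, 0.134, 0.055]
   [0.01, 0.019, -0.007, -0.073, 0.134, 0.055]
   [0.012, 0.019, -0.004, -0.073, 0.134, 0.055]
   [0.013, 0.018, -0.001, -0.073, 0.134, 0.055]
```

Request:
jog_arm --pt "-0.006 0.014 -0.017 -0.073 0.134 0.055 0.9" --pt "-0.003 0.015 -0.016 -0.073 0.134 0.055 0.9" --pt "0 0.017 -0.015 -0.073 0.134 0.055 0.9" --pt "0.003 0.018 -0.014 -0.073 0.134 0.055 0.9" --pt "0.006 0.018 -0.012 -0.073 0.134 0.055 0.9" --pt "0.008 0.019 -0.01 -0.073 0.134 0.055 0.9" --pt "0.01 0.019 -0.007 -0.073 0.134 0.055 0.9" --pt "0.012 0.019 -0.004 -0.073 0.134 0.055 0.9" --pt "0.013 0.018 -0.001 -0.073 0.134 0.055 0.9" --pt "0 0 0 0 0 0 0.9"

```text
time: 15.72
tool_pos: [0.5193, 0.0642, 0.1345]
tcp_rot: [-1.99, 1.44, -0.599]
wrist_force: [0.3, 1.0, 0.9]
width: 0.897
```

```bash
python3 -c "
from h import *
go([.505,.051,.089],19,-45)"
```

```text
t 15.725 at [0.5193 0.0642 0.1345] q [ 0.15  0.59  1.56 -0.13  1.78  1.44] w 0.897 F [0.3 1.  0.9] | d [0.0076 0.0444 0.0203] turn [ 0.012 -0.021 -0.005] N 1
   [0.008, 0.044, 0.02, 0.012, -0.021, -0.005]
```

Request:
jog_arm --pt "0.008 0.04 0.02 0.01 -0.02 0 0.9" --pt "0 0.004 0 0 0 0 0.9" --pt "0 0.02 0 0 0 0 0.9" --pt "0 0.02 0 0 0 0 0.9" --pt "0 0 0 0 0 0 0.9"

```text
time: 16.35
tool_pos: [0.483, 0.0475, 0.0656]
tcp_rot: [-1.977, 1.401, -0.584]
wrist_force: [-0.3, 0.9, 0.2]
width: 0.9
```

```bash
python3 -c "
from h import *
go([.438,.0275,.021],19,-45)
go([.438,.0275,.021],19,-45,3)"
```

```text
t 16.35 at [0.483  0.0475 0.0656] q [ 0.14  0.59  1.69 -0.14  1.62  1.42] w 0.9 F [-0.3  0.9  0.2] | d [ 0.0041  0.0662 -0.0041] turn [-0.013  0.011  0.002] N 2
   [0.002, 0.033, -0.002, -0.007, 0.005, 0.001]
   [0.002, 0.033, -0.002, -0.007, 0.005, 0.001]
t 16.35 at [0.483  0.0475 0.0656] q [ 0.14  0.59  1.69 -0.14  1.62  1.42] w 0.9 F [-0.3  0.9  0.2] | d [ 0.0041  0.0662 -0.0041] turn [-0.013  0.011  0.002] N 3
   [0.001, 0.022, -0.001, -0.004, 0.004, 0.001]
   [0.001, 0.022, -0.001, -0.004, 0.004, 0.001]
   [0.001, 0.022, -0.001, -0.004, 0.004, 0.001]
```

Request:
jog_arm --pt "0.002 0.022 -0.002 -0.01 0.01 0 0.9" --pt "0.002 0.022 -0.002 0 0 0 0.9" --pt "0 0.012 0 0 0 0 0.9" --pt "0 0.004 0 0 0 0 0.9" --pt "0 0 0 0 0 0 0.9"

```text
time: 16.98
tool_pos: [0.4476, 0.0312, 0.0296]
tcp_rot: [-1.977, 1.401, -0.597]
wrist_force: [-0.0, 0.9, -0.3]
width: 0.901
```

```bash
python3 -c "
from h import *
go([.438,.0275,.021],19,-45)
c=read_camera('side'); cv2.imwrite('pics/f.png',cv2.resize(c['img'][160:280,220:380],(640,480)))"
```

```text
t 16.975 at [0.4476 0.0312 0.0296] q [ 0.12  0.59  1.79 -0.15  1.52  1.43] w 0.901 F [-0.   0.9 -0.3] | d [ 0.0002  0.0134 -0.0014] turn [-0.016  0.001  0.005] N 1
   [0.0, 0.013, -0.001, -0.016, 0.001, 0.005]
```

View pics/f.png

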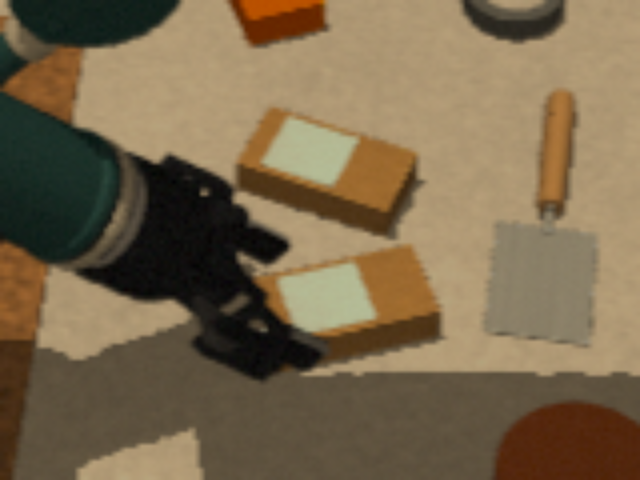

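The fingers straddle the carton's outer end at (290,320). Advance and close.

Request:
jog_arm --pt "0 0.008 -0.001 -0.015 0 0 0.9" --pt "0 0.005 0 0 0 0 0.9" --pt "0 0 0 0 0 0 0.4" --pt "0 0 0 0 0 0 0.3" --pt "0 0 0 0 0 0 0.3" --pt "0 0 0 0 0 0 0.3" --pt "0 0 0 0 0 0 0.3" --force 40

```text
time: 17.9
tool_pos: [0.4397, 0.0281, 0.0212]
tcp_rot: [-1.988, 1.408, -0.59]
wrist_force: [0.7, 0.2, 0.3]
width: 0.644
```

```bash
cat >> h.py <<'E'
def grab(center,name,yaw):
    """store the carton centre and heading in tool axes"""
    s=readout.read_state(); R=Ro.from_rotvec(s["tcp_rot"]); y=np.radians(yaw)
    np.save(name,np.array([R.inv().apply(np.array(center)-s["tool_pos"]),R.inv().apply([np.cos(y),np.sin(y),0])])); print(np.load(name).round(4))
def place(name,center,yaw,tilt,**k):
    y=np.radians(yaw); B=np.array([[np.sin(y),0,np.cos(y)],[-np.cos(y),0,np.sin(y)],[0,-1,0]])
    R=Ro.from_matrix(B)*Ro.from_rotvec([np.radians(tilt),0,0]); c,h=np.load(name)
    pos=np.array(center)-R.apply(c); print("tcp target",pos.round(4),"long axis",R.apply(h).round(3)); go(pos,yaw,tilt,**k)
E
python3 -c "
from h import *
go([.438,.0275,.021],19,-45)
grab([.418,.0205,.013],'A.npy',19.2)
place('A.npy',[.661,.08,.058],85,45)"
```

```text
t 17.9 at [0.4397 0.0281 0.0212] q [ 0.12  0.6   1.8  -0.15  1.51  1.43] w 0.644 F [0.7 0.2 0.3] | d [ 0.      0.0014 -0.0011] turn [-0.003  0.001  0.006] N 1
   [0.0, 0.001, -0.001, -0.003, 0.001, 0.006]
[[-0.      0.022  -0.0105]
 [ 0.0012 -0.7049  0.7093]]
tcp target [0.6603 0.0719 0.081 ] long axis [0.001 0.003 1.   ]
t 17.9 at [0.4397 0.0281 0.0212] q [ 0.12  0.6   1.8  -0.15  1.51  1.43] w 0.644 F [0.7 0.2 0.3] | d [ 0.0316 -0.1994  0.1159] turn [ 1.38  -1.261  0.005] N 11
   [0.003, -0.018, 0.011, 0.125, -0.115, 0.0]
   [0.004, -0.017, 0.012, 0.125, -0.115, 0.0]
   [0.006, -0.015, 0.014, 0.125, -0.115, 0.0]
   [0.007, -0.013, 0.015, 0.125, -0.115, 0.0]
   [0.009, -0.011, 0.015, 0.125, -0.115, 0.0]
   [0.011, -0.009, 0.016, 0.125, -0.115, 0.0]
   [0.013, -0.007, 0.015, 0.125, -0.115, 0.0]
   [0.014, -0.006, 0.015, 0.125, -0.115, 0.0]
   [0.016, -0.004, 0.013, 0.125, -0.115, 0.0]
   [0.017, -0.002, 0.012, 0.125, -0.115, 0.0]
   [0.019, -0.001, 0.01, 0.125, -0.115, 0.0]
```

Request:
jog_arm --pt "0 -0.02 -0.02 0 0 0 0.3" --pt "0 -0.04 -0.04 0 0 0 0.3" --pt "0 -0.04 -0.04 0 0 0 0.3" --pt "0 -0.03 -0.03 0 0 0 0.3" --pt "0 -0.015 0.015 0.125 -0.115 0 0.3" --pt "0.005 -0.015 0.02 0.125 -0.115 0 0.3" --pt "0.01 -0.01 0.02 0.125 -0.115 0 0.3" --pt "0.01 -0.01 0.02 0.125 -0.115 0 0.3"

```text
time: 18.9
tool_pos: [0.5331, 0.0507, 0.2057]
tcp_rot: [-1.577, 0.86, -0.389]
wrist_force: [0.2, 0.2, -0.4]
width: 0.645
```

```bash
python3 -c "
from h import *
place('A.npy',[.661,.08,.12],85,45)"
```

```text
tcp target [0.6603 0.0719 0.143 ] long axis [0.001 0.003 1.   ]
t 18.9 at [0.5331 0.0507 0.2057] q [0.03 0.23 1.75 0.02 1.47 0.82] w 0.645 F [ 0.2  0.2 -0.4] | d [0.0836 0.0214 0.1146] turn [ 0.868 -0.784 -0.   ] N 7
   [0.012, 0.003, 0.016, 0.124, -0.112, -0.0]
   [0.014, 0.005, 0.014, 0.124, -0.112, -0.0]
   [0.015, 0.007, 0.012, 0.124, -0.112, -0.0]
   [0.016, 0.008, 0.009, 0.124, -0.112, -0.0]
   [0.017, 0.009, 0.006, 0.124, -0.112, -0.0]
   [0.018, 0.01, 0.003, 0.124, -0.112, -0.0]
   [0.018, 0.01, 0.0, 0.124, -0.112, -0.0]
```

Request:
jog_arm --pt "0.012 -0.003 0.016 0.124 -0.112 0 0.3" --pt "0.014 0 0.014 0.124 -0.112 0 0.3" --pt "0.015 0.002 0.012 0.124 -0.112 0 0.3" --pt "0.016 0.003 0.009 0.124 -0.112 0 0.3" --pt "0.017 0.004 0.006 0.124 -0.112 0 0.3" --pt "0.018 0.005 0.003 0.124 -0.112 0 0.3" --pt "0.018 0.005 0 0.124 -0.112 0 0.3" --pt "0 0 0 0 0 0 0.3" --pt "0 0 0 0 0 0 0.3"

```text
time: 20.02
tool_pos: [0.6653, 0.0601, 0.176]
tcp_rot: [-0.763, 0.008, -0.075]
wrist_force: [-0.6, -0.5, -0.8]
width: 0.648
```

```bash
python3 -c "
from h import *
place('A.npy',[.661,.08,.075],85,45)
c=read_camera('side'); W=cloud(c); cv2.imwrite('pics/g.png',cv2.resize(c['img'][120:300,130:370],(720,540)))
for m in spotter.masks_of(c,'carton0'): print(m['p'],m['location'],np.nanpercentile(W[m['mask']],[2,50,98],axis=0).round(3).tolist())"
```

```text
tcp target [0.6603 0.0719 0.098 ] long axis [0.001 0.003 1.   ]
t 20.025 at [0.6653 0.0601 0.176 ] q [-0.31  0.4   1.76  0.82  1.31 -0.61] w 0.648 F [-0.6 -0.5 -0.8] | d [-0.0074  0.0621 -0.0484] turn [-0.023  0.026  0.002] N 2
   [-0.004, 0.031, -0.024, -0.012, 0.013, 0.001]
   [-0.003, 0.031, -0.024, -0.012, 0.013, 0.001]
0.72 [196.0, 208.3] [[0.638, 0.057, 0.105], [0.665, 0.081, 0.17], [0.694, 0.085, 0.209]]
0.72 [298.6, 202.0] [[0.382, -0.124, 0.002], [0.433, -0.081, 0.026], [0.485, -0.051, 0.031]]
0.55 [151.2, 193.4] [[0.772, -0.118, 0.003], [0.822, -0.079, 0.026], [0.875, -0.06, 0.031]]
```

View pics/g.png

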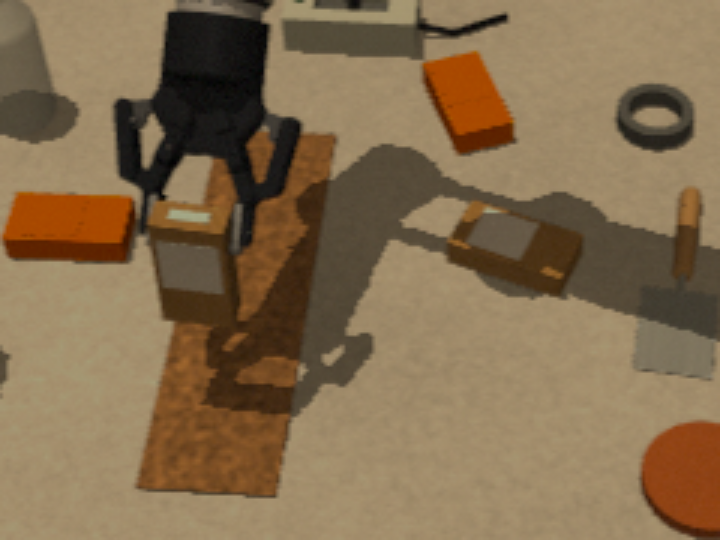

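The carton hangs upright in the grip above the strip at (195,260). Lower it.

Request:
jog_arm --pt "-0.004 0.03 -0.024 -0.02 0.02 0 0.3" --pt "-0.003 0.028 -0.024 0 0 0 0.3" --pt "0 0 0 0 0 0 0.3" --pt "0 0 0 0 0 0 0.3"

```text
time: 20.62
tool_pos: [0.662, 0.0715, 0.1074]
tcp_rot: [-0.787, 0.017, -0.083]
wrist_force: [1.0, -0.7, -1.0]
width: 0.646
```

```bash
python3 -c "
from h import *
place('A.npy',[.661,.08,.0575],85,45)
c=read_camera('side'); W=cloud(c)
for m in spotter.masks_of(c,'carton0'):
  if m['p']>.3: print(m['p'],m['location'],np.nanpercentile(W[m['mask']],[1,50,99.5],axis=0).round(3).tolist())"
```

```text
tcp target [0.6603 0.0719 0.0805] long axis [0.001 0.003 1.   ]
t 20.625 at [0.662  0.0715 0.1074] q [-0.29  0.46  1.81  0.84  1.21 -0.66] w 0.646 F [ 1.  -0.7 -1. ] | d [-0.0022  0.0193 -0.0188] turn [0.001 0.016 0.007] N 1
   [-0.002, 0.019, -0.019, 0.001, 0.016, 0.007]
0.94 [199.1, 231.7] [[0.634, 0.059, 0.005], [0.661, 0.091, 0.102], [0.705, 0.097, 0.141]]
0.93 [283.8, 155.7] [[0.445, -0.324, 0.005], [0.486, -0.262, 0.027], [0.532, -0.215, 0.032]]
0.65 [299.9, 201.4] [[0.378, -0.134, 0.0], [0.433, -0.082, 0.026], [0.49, -0.048, 0.032]]
0.58 [156.3, 194.2] [[0.772, -0.118, 0.003], [0.821, -0.079, 0.026], [0.876, -0.059, 0.032]]
```

Request:
jog_arm --pt "-0.002 0.009 -0.009 0 0.01 0 0.3" --pt "0 0.007 -0.007 0 0 0 0.3" --pt "0 0.001 -0.001 0 0 0 0.3" --pt "0 0 0 0 0 0 0.3"

```text
time: 21.22
tool_pos: [0.6616, 0.0705, 0.0838]
tcp_rot: [-0.788, 0.024, -0.089]
wrist_force: [-0.1, -0.7, -0.9]
width: 0.642
```

```bash
python3 -c "
from h import *
place('A.npy',[.661,.08,.0575],85,45)
"
```

```text
tcp target [0.6603 0.0719 0.0805] long axis [0.001 0.003 1.   ]
t 21.225 at [0.6616 0.0705 0.0838] q [-0.29  0.49  1.82  0.85  1.18 -0.69] w 0.642 F [-0.1 -0.7 -0.9] | d [-0.0015  0.0033 -0.0013] turn [0.002 0.007 0.01 ] N 1
   [-0.001, 0.003, -0.001, 0.002, 0.007, 0.01]
```

Request:
jog_arm --pt "0 0.0015 -0.0015 0 0 0 0.3" --pt "0 0.0015 -0.0015 0 0 0 0.3" --pt "0 0 0 0 0 0 0.3"

```text
time: 21.6
tool_pos: [0.6621, 0.0704, 0.0803]
tcp_rot: [-0.787, 0.023, -0.09]
wrist_force: [-0.9, -0.1, 0.1]
width: 0.648
```

Request:
jog_arm --pt "0 0.0015 -0.0015 0 0 0 0.3" --pt "0 0 0 0 0 0 0.3"

```text
time: 21.85
tool_pos: [0.6626, 0.0705, 0.0804]
tcp_rot: [-0.784, 0.022, -0.089]
wrist_force: [0.2, 0.0, -0.5]
width: 0.646
```

Request:
jog_arm --pt "0 0.001 -0.001 0 0 0 0.3" --pt "0 0 0 0 0 0 0.68" --pt "0 0 0 0 0 0 0.72" --pt "0 0 0 0 0 0 0.9" --pt "0 0 0 0 0 0 0.9" --pt "0 -0.02 0 0 0 0 0.9" --pt "0 -0.03 0 0 0 0 0.9" --pt "0 -0.05 0 0 0 0 0.9" --pt "0 -0.05 0 0 0 0 0.9"

```text
time: 22.98
tool_pos: [0.649, -0.0369, 0.1863]
tcp_rot: [-0.783, 0.027, -0.083]
wrist_force: [0.7, 0.3, 0.4]
width: 0.898
```

```bash
python3 -c "
from h import *
for n in('side','top'):
  c=read_camera(n); W=cloud(c)
  for m in spotter.masks_of(c,'carton0'):
    if m['p']>.3: print(n,m['p'],m['location'],np.nanpercentile(W[m['mask']],[1,50,99.5],axis=0).round(3).tolist())
  if n=='side': cv2.imwrite('pics/i.png',cv2.resize(c['img'][120:300,130:370],(720,540)))
go([.51,-.12,.14],-19.5,-45)"
```

```text
side 0.89 [284.6, 156.9] [[0.445, -0.325, 0.002], [0.486, -0.26, 0.026], [0.532, -0.215, 0.033]]
side 0.79 [153.8, 191.3] [[0.772, -0.14, -0.0], [0.82, -0.08, 0.026], [0.877, -0.058, 0.032]]
side 0.73 [199.1, 237.7] [[0.637, 0.064, 0.004], [0.663, 0.089, 0.075], [0.696, 0.096, 0.113]]
side 0.71 [297.2, 202.2] [[0.379, -0.129, 0.002], [0.434, -0.082, 0.026], [0.49, -0.048, 0.032]]
side 0.33 [232.8, 356.2] [[0.415, 0.258, -0.001], [0.553, 0.374, 0.084], [0.71, 0.434, 0.09]]
top 0.94 [311.2, 237.4] [[0.381, -0.129, 0.003], [0.433, -0.092, 0.026], [0.486, -0.051, 0.037]]
top 0.85 [309.3, 120.7] [[0.771, -0.117, 0.008], [0.822, -0.09, 0.026], [0.876, -0.062, 0.036]]
top 0.66 [275.8, 171.9] [[0.603, -0.222, -0.006], [0.653, 0.022, 0.004], [0.718, 0.169, 0.24]]
top 0.51 [257.9, 166.4] [[0.636, 0.064, 0.014], [0.66, 0.078, 0.107], [0.692, 0.091, 0.117]]
t 23.175 at [ 0.65   -0.0369  0.1861] q [-0.45  0.41  1.72  0.74  1.4  -0.64] w 0.901 F [-0.3  1.2  0.1] | d [-0.1327 -0.0356 -0.0988] turn [-1.087  1.973  0.006] N 14
   [-0.009, -0.003, -0.007, -0.078, 0.141, 0.0]
   [-0.008, -0.002, -0.008, -0.078, 0.141, 0.0]
   [-0.007, -0.001, -0.01, -0.078, 0.141, 0.0]
   [-0.006, -0.0, -0.011, -0.078, 0.141, 0.0]
   [-0.004, 0.0, -0.011, -0.078, 0.141, 0.0]
   [-0.002, 0.001, -0.012, -0.078, 0.141, 0.0]
   [-0.001, 0.002, -0.012, -0.078, 0.141, 0.0]
   [0.001, 0.003, -0.012, -0.078, 0.141, 0.0]
   [0.002, 0.004, -0.011, -0.078, 0.141, 0.0]
   [0.004, 0.005, -0.01, -0.078, 0.141, 0.0]
   [0.005, 0.006, -0.009, -0.078, 0.141, 0.0]
   [0.007, 0.006, -0.008, -0.078, 0.141, 0.0]
   [0.008, 0.007, -0.006, -0.078, 0.141, 0.0]
   [0.008, 0.007, -0.005, -0.078, 0.141, 0.0]
```

View pics/i.png

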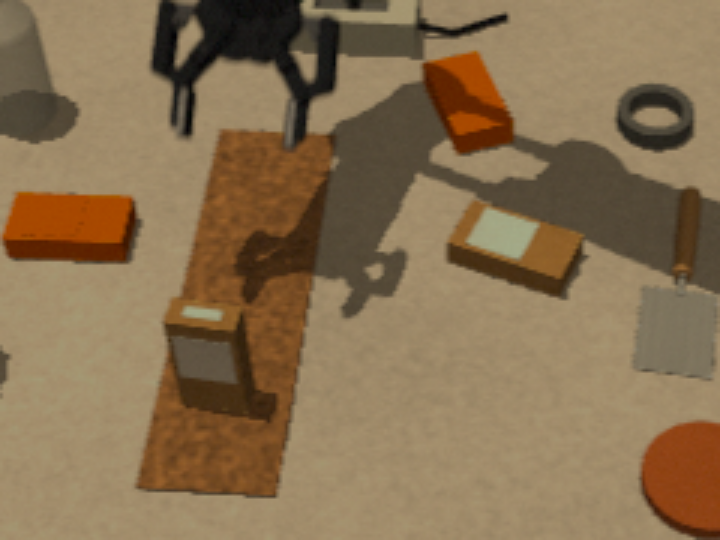

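Carton A stands upright on the strip at (210,355), with its top at z≈0.11. Now carton B.

Request:
jog_arm --pt "-0.009 -0.01 -0.007 -0.078 0.141 0 0.9" --pt "-0.008 -0.01 -0.008 -0.078 0.141 0 0.9" --pt "-0.007 -0.005 -0.01 -0.078 0.141 0 0.9" --pt "-0.006 0 -0.011 -0.078 0.141 0 0.9" --pt "-0.004 0 -0.011 -0.078 0.141 0 0.9" --pt "-0.002 0.001 -0.012 -0.078 0.141 0 0.9" --pt "-0.001 0.002 -0.012 -0.078 0.141 0 0.9" --pt "0.001 0.003 -0.012 -0.078 0.141 0 0.9" --pt "0.002 0.004 -0.011 -0.078 0.141 0 0.9" --pt "0.004 0.005 -0.01 -0.078 0.141 0 0.9"

```text
time: 24.42
tool_pos: [0.5327, -0.0987, 0.1563]
tcp_rot: [-1.383, 1.531, -0.632]
wrist_force: [0.7, -0.2, 0.4]
width: 0.899
```

```bash
python3 -c "
from h import *
go([.51,-.12,.1],-19.5,-45)"
```

```text
t 24.425 at [ 0.5327 -0.0987  0.1563] q [-0.28  0.43  1.64  0.09  1.6   1.1 ] w 0.899 F [ 0.7 -0.2  0.4] | d [ 0.0352  0.0539 -0.0009] turn [-0.256  0.522  0.005] N 4
   [0.009, 0.013, -0.0, -0.064, 0.13, 0.001]
   [0.009, 0.013, 0.002, -0.064, 0.13, 0.001]
   [0.008, 0.013, 0.004, -0.064, 0.13, 0.001]
   [0.008, 0.013, 0.006, -0.064, 0.13, 0.001]
```

Request:
jog_arm --pt "0.009 0.013 0 -0.064 0.13 0 0.9" --pt "0.009 0.013 0.002 -0.064 0.13 0 0.9" --pt "0.008 0.013 0.004 -0.064 0.13 0 0.9" --pt "0.008 0.013 0.006 -0.064 0.13 0 0.9" --pt "0 0 0 0 0 0 0.9"

```text
time: 25.05
tool_pos: [0.5044, -0.1148, 0.0918]
tcp_rot: [-1.498, 2.104, -0.856]
wrist_force: [0.2, -0.2, -0.2]
width: 0.899
```

```bash
python3 -c "
from h import *
go([.501,-.1153,.0705],-19.5,-45)"
```

```text
t 25.05 at [ 0.5044 -0.1148  0.0918] q [-0.29  0.64  1.58  0.03  1.74  1.62] w 0.899 F [ 0.2 -0.2 -0.2] | d [0.0013 0.0169 0.0133] turn [ 0.023 -0.01   0.011] N 1
   [0.001, 0.017, 0.013, 0.023, -0.01, 0.011]
```

Request:
jog_arm --pt "0.001 0.017 0.013 0.023 -0.01 0.01 0.9" --pt "0 0.015 0 0 0 0 0.9" --pt "0 0.015 0 0 0 0 0.9" --pt "0 0 0 0 0 0 0.9"

```text
time: 25.55
tool_pos: [0.4791, -0.105, 0.049]
tcp_rot: [-1.478, 2.078, -0.857]
wrist_force: [-0.6, 0.8, -0.3]
width: 0.898
```

```bash
python3 -c "
from h import *
go([.4545,-.0988,.021],-19.5,-45)"
```

```text
t 25.55 at [ 0.4791 -0.105   0.049 ] q [-0.29  0.64  1.67  0.03  1.62  1.6 ] w 0.898 F [-0.6  0.8 -0.3] | d [0.0023 0.0377 0.002 ] turn [-0.     0.008  0.002] N 1
   [0.002, 0.038, 0.002, -0.0, 0.008, 0.002]
```

Request:
jog_arm --pt "0.002 0.015 0.002 0 0.008 0 0.9" --pt "0 0.013 0 0 0 0 0.9" --pt "0 0.004 0 0 0 0 0.9" --pt "0 0 0 0 0 0 0.9"

```text
time: 26.05
tool_pos: [0.4579, -0.0997, 0.0244]
tcp_rot: [-1.475, 2.082, -0.867]
wrist_force: [0.2, 0.1, 0.8]
width: 0.899
```

```bash
python3 -c "
from h import *
go([.4545,-.0988,.021],-19.5,-45)"
```

```text
t 26.05 at [ 0.4579 -0.0997  0.0244] q [-0.29  0.64  1.72  0.03  1.56  1.61] w 0.899 F [0.2 0.1 0.8] | d [ 0.0003  0.0049 -0.    ] turn [-0.003  0.001  0.002] N 1
   [0.0, 0.005, -0.0, -0.003, 0.001, 0.002]
```

Request:
jog_arm --pt "0 0.005 0 0 0 0 0.9" --pt "0 0 0 0 0 0 0.4" --pt "0 0 0 0 0 0 0.3" --pt "0 0 0 0 0 0 0.3" --pt "0 0 0 0 0 0 0.3" --pt "0 0 0 0 0 0 0.3" --force 40

```text
time: 26.8
tool_pos: [0.4558, -0.0989, 0.0212]
tcp_rot: [-1.474, 2.08, -0.869]
wrist_force: [0.8, 0.6, -1.1]
width: 0.645
```

```bash
python3 -c "
from h import *
grab([.434,-.0915,.013],'B.npy',-19.5)
place('B.npy',[.661,-.11,.15],80,45)"
```

```text
[[ 2.000e-04  2.210e-02 -1.060e-02]
 [ 1.800e-03 -7.032e-01  7.110e-01]]
tcp target [ 0.6594 -0.1179  0.1731] long axis [0.003 0.005 1.   ]
t 26.8 at [ 0.4558 -0.0989  0.0212] q [-0.29  0.64  1.73  0.03  1.55  1.61] w 0.645 F [ 0.8  0.6 -1.1] | d [-0.0495 -0.2475  0.0341] turn [ 1.124 -1.879  0.006] N 13
   [-0.004, -0.019, 0.003, 0.086, -0.145, 0.0]
   [-0.003, -0.019, 0.005, 0.086, -0.145, 0.0]
   [-0.002, -0.018, 0.007, 0.086, -0.145, 0.0]
   [-0.001, -0.018, 0.009, 0.086, -0.145, 0.0]
   [0.0, -0.017, 0.01, 0.086, -0.145, 0.0]
   [0.002, -0.016, 0.011, 0.086, -0.145, 0.0]
   [0.003, -0.015, 0.012, 0.086, -0.145, 0.0]
   [0.005, -0.014, 0.013, 0.086, -0.145, 0.0]
   [0.007, -0.013, 0.013, 0.086, -0.145, 0.0]
   [0.009, -0.011, 0.013, 0.086, -0.145, 0.0]
   [0.011, -0.01, 0.013, 0.086, -0.145, 0.0]
   [0.013, -0.009, 0.012, 0.086, -0.145, 0.0]
   [0.014, -0.008, 0.011, 0.086, -0.145, 0.0]
```

Request:
jog_arm --pt "0 -0.02 -0.02 0 0 0 0.3" --pt "0 -0.04 -0.04 0 0 0 0.3" --pt "0 -0.04 -0.04 0 0 0 0.3" --pt "0 -0.02 -0.02 0 0 0 0.3" --pt "0 -0.015 0.015 0.086 -0.145 0 0.3" --pt "0.005 -0.015 0.02 0.086 -0.145 0 0.3" --pt "0.01 -0.01 0.02 0.086 -0.145 0 0.3" --pt "0.01 -0.01 0.02 0.086 -0.145 0 0.3" --pt "0.01 0 0.01 0.086 -0.145 0 0.3" --pt "0.01 0 0.01 0.086 -0.145 0 0.3"

```text
time: 28.05
tool_pos: [0.5676, -0.1482, 0.1743]
tcp_rot: [-1.232, 1.083, -0.532]
wrist_force: [0.9, 0.2, -1.2]
width: 0.645
```

```bash
python3 -c "
from h import *
place('B.npy',[.661,-.11,.15],80,45)"
```

```text
tcp target [ 0.6594 -0.1179  0.1731] long axis [0.003 0.005 1.   ]
t 28.05 at [ 0.5676 -0.1482  0.1743] q [-0.41  0.35  1.67  0.2   1.45  0.61] w 0.645 F [ 0.9  0.2 -1.2] | d [ 0.0155 -0.0093  0.0949] turn [ 0.596 -0.978 -0.001] N 7
   [0.002, -0.001, 0.014, 0.085, -0.14, -0.0]
   [0.004, -0.0, 0.013, 0.085, -0.14, -0.0]
   [0.006, 0.001, 0.012, 0.085, -0.14, -0.0]
   [0.008, 0.002, 0.011, 0.085, -0.14, -0.0]
   [0.009, 0.003, 0.01, 0.085, -0.14, -0.0]
   [0.01, 0.004, 0.008, 0.085, -0.14, -0.0]
   [0.011, 0.004, 0.007, 0.085, -0.14, -0.0]
```

Request:
jog_arm --pt "0.002 -0.001 0.014 0.085 -0.14 0 0.3" --pt "0.004 0 0.013 0.085 -0.14 0 0.3" --pt "0.006 0.001 0.012 0.085 -0.14 0 0.3" --pt "0.008 0.002 0.011 0.085 -0.14 0 0.3" --pt "0.009 0.003 0.01 0.085 -0.14 0 0.3" --pt "0.01 0.004 0.008 0.085 -0.14 0 0.3" --pt "0.011 0.004 0.007 0.085 -0.14 0 0.3" --pt "0 0 0 0 0 0 0.3"

```text
time: 29.05
tool_pos: [0.6573, -0.1166, 0.1711]
tcp_rot: [-0.768, 0.04, -0.151]
wrist_force: [-0.2, -0.5, -1.0]
width: 0.648
```

```bash
python3 -c "
from h import *
place('B.npy',[.661,-.11,.08],80,45)
c=read_camera('side'); W=cloud(c)
for m in spotter.masks_of(c,'carton0'):
  if m['p']>.3: print(m['p'],m['location'],np.nanpercentile(W[m['mask']],[1,50,99.5],axis=0).round(3).tolist())"
```

```text
tcp target [ 0.6594 -0.1179  0.1031] long axis [0.003 0.005 1.   ]
t 29.05 at [ 0.6573 -0.1166  0.1711] q [-0.56  0.47  1.66  0.74  1.43 -0.69] w 0.648 F [-0.2 -0.5 -1. ] | d [ 0.0009  0.0466 -0.0496] turn [-0.017  0.03  -0.003] N 2
   [0.0, 0.023, -0.025, -0.009, 0.015, -0.002]
   [0.001, 0.023, -0.025, -0.009, 0.015, -0.002]
0.75 [201.5, 235.5] [[0.637, 0.064, 0.005], [0.662, 0.09, 0.074], [0.694, 0.096, 0.113]]
0.73 [285.4, 155.9] [[0.445, -0.319, 0.005], [0.487, -0.261, 0.027], [0.532, -0.216, 0.033]]
0.68 [154.2, 192.4] [[0.772, -0.147, -0.001], [0.822, -0.08, 0.026], [0.879, -0.058, 0.031]]
0.63 [205.9, 152.9] [[0.63, -0.122, 0.098], [0.657, -0.097, 0.161], [0.688, -0.089, 0.204]]
```

Request:
jog_arm --pt "0 0.023 -0.025 -0.01 0.02 0 0.3" --pt "0 0.023 -0.025 0 0 0 0.3" --pt "0 0.01 -0.011 0 0 0 0.3" --pt "0 0 0 0 0 0 0.3" --pt "0 0 0 0 0 0 0.3"

```text
time: 29.78
tool_pos: [0.6596, -0.1192, 0.0937]
tcp_rot: [-0.785, 0.058, -0.162]
wrist_force: [0.9, -0.8, -1.7]
width: 0.644
```

```bash
python3 -c "
from h import *
place('B.npy',[.661,-.11,.0575],80,45)"
```

```text
tcp target [ 0.6594 -0.1179  0.0806] long axis [0.003 0.005 1.   ]
t 29.775 at [ 0.6596 -0.1192  0.0937] q [-0.55  0.56  1.69  0.74  1.33 -0.74] w 0.644 F [ 0.9 -0.8 -1.7] | d [-0.0006  0.0101 -0.0084] turn [0.001 0.011 0.   ] N 1
   [-0.001, 0.01, -0.008, 0.001, 0.011, 0.0]
```

Request:
jog_arm --pt "0 0.006 -0.005 0 0.01 0 0.3" --pt "0 0.002 -0.002 0 0 0 0.3" --pt "0 0.001 -0.001 0 0 0 0.3" --pt "0 0 0 0 0 0 0.3"

```text
time: 30.28
tool_pos: [0.6613, -0.1192, 0.0838]
tcp_rot: [-0.786, 0.065, -0.168]
wrist_force: [-0.8, 1.1, -1.0]
width: 0.648
```

Request:
jog_arm --pt "0 0.001 -0.001 0 0 0 0.3" --pt "0 0 0 0 0 0 0.3"

```text
time: 30.52
tool_pos: [0.6614, -0.1194, 0.0824]
tcp_rot: [-0.786, 0.065, -0.168]
wrist_force: [0.1, 0.7, -1.0]
width: 0.644
```

Request:
jog_arm --pt "0 0.0013 -0.0013 0 0 0 0.3" --pt "0 0.001 -0.001 0 0 0 0.3" --pt "0 0 0 0 0 0 0.3" --pt "0 0 0 0 0 0 0.68" --pt "0 0 0 0 0 0 0.72" --pt "0 0 0 0 0 0 0.9" --pt "0 0 0 0 0 0 0.9" --pt "0 -0.02 0 0 0 0 0.9" --pt "0 -0.03 0 0 0 0 0.9" --pt "0 -0.05 0 0 0 0 0.9"

```text
time: 31.78
tool_pos: [0.6466, -0.1884, 0.1504]
tcp_rot: [-0.783, 0.069, -0.162]
wrist_force: [0.9, -0.3, -0.2]
width: 0.903
```

Request:
jog_arm --pt "0 -0.05 0 0 0 0 1" --pt "0 -0.05 0 0 0 0 1"

```text
time: 32.02
tool_pos: [0.6336, -0.2618, 0.2253]
tcp_rot: [-0.784, 0.069, -0.163]
wrist_force: [1.0, 0.6, -0.2]
width: 0.997
```

```bash
python3 -c "
from h import *
for n in('side','top'):
  c=read_camera(n); W=cloud(c)
  for m in spotter.masks_of(c,'carton0'):
    if m['p']>.3: print(n,m['p'],m['location'],np.nanpercentile(W[m['mask']],[1,50,99.5],axis=0).round(3).tolist())
  k=(W[...,2]>.032)&(W[...,2]<.05)&(abs(W[...,0]-.607)<.09)&(abs(W[...,1]+.383)<.06)
  print(n,'ctl',k.sum(),rect(W,k,.034,.05))
  for t,z in(('slot',.04),('switch_top',.039),('controller',0)):
    for m in spotter.spot_point(c,t)[:1]: print(t,m['p'],m['location'],proj(c,*m['location'],z))
  u,v=[int(x) for x in ((250,122) if n=='side' else (402,183))]
  cv2.imwrite(f'pics/sw_{n}.png',cv2.resize(c['img'][v-25:v+25,u-35:u+35],(560,400),interpolation=cv2.INTER_CUBIC))
a=cv2.imread('pics/sw_side.png');b=cv2.imread('pics/sw_top.png'); cv2.imwrite('pics/sw.png',cv2.resize(np.vstack([a,b]),(420,600)))
go([.58,-.43,.2],0)"
```

```text
side 0.8 [200.2, 237.2] [[0.637, 0.059, 0.005], [0.662, 0.089, 0.073], [0.694, 0.096, 0.113]]
side 0.76 [209.4, 176.0] [[0.635, -0.126, 0.004], [0.662, -0.101, 0.071], [0.694, -0.093, 0.113]]
side 0.63 [153.7, 191.7] [[0.771, -0.118, 0.002], [0.82, -0.079, 0.026], [0.875, -0.058, 0.032]]
side 0.55 [282.0, 152.5] [[0.445, -0.324, 0.003], [0.487, -0.261, 0.026], [0.532, -0.216, 0.032]]
side ctl 661 (array([ 608.2, -381.8]), array([130.5,  73. ]), -1.1)
slot 0.6 [245.8, 121.1] [ 0.6091 -0.3795  0.04  ]
switch_top 0.6 [211.9, 185.4] [ 0.6677 -0.1133  0.039 ]
controller 0.87 [248.0, 131.9] [ 0.6044 -0.3785  0.    ]
top 0.87 [311.2, 119.0] [[0.771, -0.117, 0.003], [0.823, -0.088, 0.026], [0.877, -0.059, 0.036]]
top 0.79 [368.8, 219.7] [[0.448, -0.327, 0.01], [0.487, -0.272, 0.026], [0.527, -0.218, 0.039]]
top 0.66 [257.4, 164.4] [[0.636, 0.062, 0.001], [0.664, 0.078, 0.107], [0.713, 0.098, 0.12]]
top 0.56 [316.1, 164.9] [[0.634, -0.128, 0.004], [0.656, -0.109, 0.108], [0.69, -0.095, 0.119]]
top ctl 303 (array([ 579.6, -382.7]), array([73.1, 66.2]), -0.6)
controller 0.81 [403.0, 186.2] [ 0.603  -0.3955  0.    ]
t 32.525 at [ 0.6338 -0.2584  0.2217] q [-0.72  0.53  1.48  0.65  1.62 -0.68] w 0.998 F [-0.3  0.8 -0. ] | d [-0.0238 -0.1109 -0.1413] turn [-0.649  1.321 -0.552] N 10
   [-0.002, -0.011, -0.014, -0.065, 0.132, -0.055]
   [0.0, -0.01, -0.015, -0.065, 0.132, -0.055]
   [0.003, -0.009, -0.015, -0.065, 0.132, -0.055]
   [0.005, -0.008, -0.015, -0.065, 0.132, -0.055]
   [0.008, -0.007, -0.015, -0.065, 0.132, -0.055]
   [0.01, -0.005, -0.014, -0.065, 0.132, -0.055]
   [0.012, -0.004, -0.013, -0.065, 0.132, -0.055]
   [0.014, -0.002, -0.012, -0.065, 0.132, -0.055]
   [0.015, -0.001, -0.01, -0.065, 0.132, -0.055]
   [0.016, 0.001, -0.008, -0.065, 0.132, -0.055]
```

View pics/sw.png

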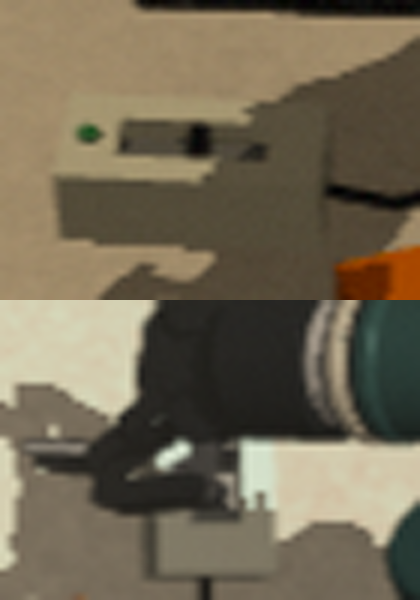

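Both cartons stand (tops at z≈0.113, centred on the strip). The crop shows the slot with the black switch just off its middle, the green lamp at left (+x) and the cable at right. Next I turn the open gripper so one finger can enter the slot.

Request:
jog_arm --pt "-0.002 -0.011 -0.014 -0.065 0.132 -0.055 1" --pt "0 -0.01 -0.015 -0.065 0.132 -0.055 1" --pt "0.003 -0.009 -0.015 -0.065 0.132 -0.055 1" --pt "0.005 -0.008 -0.015 -0.065 0.132 -0.055 1" --pt "0.008 -0.007 -0.015 -0.065 0.132 -0.055 1" --pt "0.01 -0.005 -0.014 -0.065 0.132 -0.055 1" --pt "0.012 -0.004 -0.013 -0.065 0.132 -0.055 1" --pt "0.014 -0.002 -0.012 -0.065 0.132 -0.055 1" --pt "0.015 -0.001 -0.01 -0.065 0.132 -0.055 1" --pt "0.016 0.001 -0.008 -0.065 0.132 -0.055 1"

```text
time: 33.78
tool_pos: [0.5741, -0.4227, 0.1921]
tcp_rot: [-1.221, 1.256, -1.22]
wrist_force: [0.1, 0.0, -0.3]
width: 1.004
```

```bash
python3 -c "
from h import *
go([.585,-.431,.08],-0.5)"
```

```text
t 33.775 at [ 0.5741 -0.4227  0.1921] q [-0.66  0.38  1.55 -0.02  1.23  0.95] w 1.004 F [ 0.1  0.  -0.3] | d [0.0074 0.1117 0.0149] turn [ 0.034 -0.024  0.004] N 2
   [0.004, 0.056, 0.007, 0.017, -0.012, 0.002]
   [0.004, 0.056, 0.006, 0.017, -0.012, 0.002]
```

Request:
jog_arm --pt "0.004 0.05 0.007 0.017 -0.012 0 1" --pt "0.004 0.05 0.006 0.017 -0.012 0 1" --pt "0 0 0 0 0 0 1" --pt "0 0 0 0 0 0 1"

```text
time: 34.28
tool_pos: [0.5869, -0.4286, 0.0902]
tcp_rot: [-1.209, 1.211, -1.216]
wrist_force: [0.4, -0.4, 1.3]
width: 1.001
```

```bash
python3 -c "
from h import *
go([.585,-.431,.08],-0.5)
c=read_camera('side'); W=cloud(c)
k=(abs(W[...,0]-.585)<.06)&(W[...,1]>-.52)&(W[...,1]<-.33)&(W[...,2]>.055)&(W[...,2]<.16)
p=W[k]; 
for z in np.arange(.06,.15,.01):
  q=p[abs(p[:,2]-z)<.005]
  for lo,hi in((-.43,-.33),(-.52,-.43)):
    r=q[(q[:,1]>lo)&(q[:,1]<hi)]
    if len(r)>2: print(round(z,3),'far' if lo<-.5 else 'near',len(r),'x',np.percentile(r[:,0],[3,97]).round(3),'y',np.percentile(r[:,1],[3,97]).round(3))
cv2.imwrite('pics/j.png',cv2.resize(c['img'][70:160,190:310],(800,600),interpolation=cv2.INTER_CUBIC))"
```

```text
t 34.275 at [ 0.5869 -0.4286  0.0902] q [-0.66  0.48  1.61 -0.    1.05  0.91] w 1.001 F [ 0.4 -0.4  1.3] | d [ 0.0023  0.0102 -0.0019] turn [-0.     0.004  0.004] N 1
   [0.002, 0.01, -0.002, -0.0, 0.004, 0.004]
0.09 near 7 x [0.581 0.597] y [-0.382 -0.377]
0.1 near 20 x [0.577 0.597] y [-0.384 -0.372]
0.1 far 3 x [0.577 0.588] y [-0.47 -0.47]
0.11 near 20 x [0.577 0.598] y [-0.386 -0.367]
0.11 far 4 x [0.577 0.587] y [-0.472 -0.466]
0.12 near 16 x [0.58  0.595] y [-0.38 -0.37]
0.12 far 3 x [0.577 0.577] y [-0.473 -0.471]
0.14 near 35 x [0.576 0.601] y [-0.386 -0.353]
```

View pics/j.png

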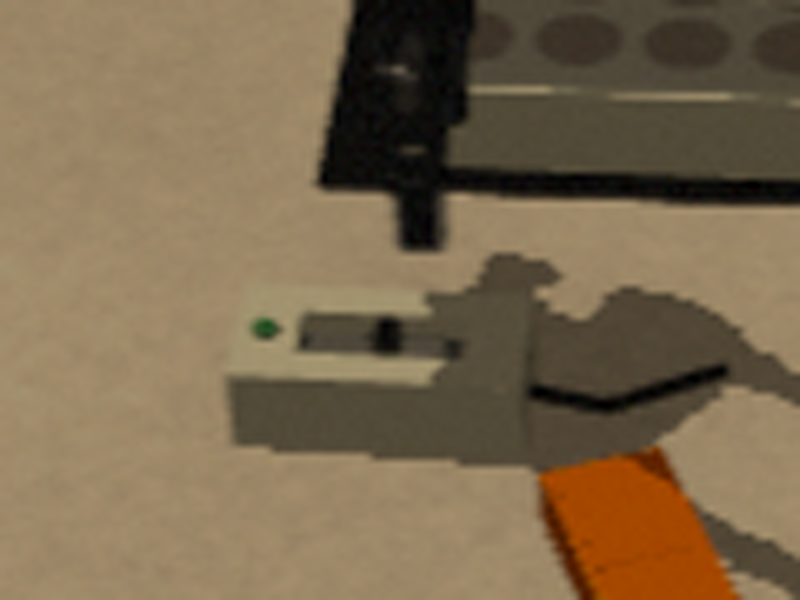

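The +y finger's tip is above the slot at (420,245). The gap behind the switch spans columns 402–462. I'll pin down the slot ends from the unoccluded first pictures.

```bash
python3 -c "
from h import *
c=read_camera('side'); s=cv2.cvtColor(cv2.imread('pics/side0.png'),6)
for v in(119,120,121): print(v,s[v,232:266].tolist())
print('side world at cols',[(u,proj(c,u,120,.04)[:2].tolist()) for u in(236,246,250,258,260)])
c=read_camera('top'); s=cv2.cvtColor(cv2.imread('pics/top0.png'),6)
for u in(401,402,403): print(u,s[166:204,u].tolist())
print('top',[(v,proj(c,402,v,.04)[:2].tolist()) for v in(173,182,186,195)])
print('row',s[190,388:416].tolist(),[(u,proj(c,u,190,.04)[1]) for u in(392,398,402,406,412)])"
```

```text
119 [120, 150, 119, 75, 74, 76, 74, 74, 74, 76, 76, 76, 75, 65, 39, 11, 8, 28, 60, 75, 74, 75, 75, 74, 77, 74, 75, 99, 133, 149, 148, 149, 146, 148]
120 [148, 149, 118, 59, 59, 74, 72, 72, 73, 73, 75, 73, 61, 46, 29, 15, 15, 23, 46, 64, 66, 67, 65, 68, 69, 70, 73, 108, 141, 148, 149, 149, 147, 149]
121 [150, 147, 112, 46, 58, 73, 72, 72, 72, 76, 70, 72, 74, 58, 29, 5, 12, 21, 55, 70, 71, 72, 72, 71, 73, 72, 71, 107, 139, 148, 148, 149, 149, 147]
side world at cols [(236, [0.6386, -0.3826]), (246, [0.6091, -0.3846]), (250, [0.5974, -0.3854]), (258, [0.5738, -0.387]), (260, [0.568, -0.3874])]
401 [172, 117, 127, 150, 193, 185, 118, 69, 125, 125, 125, 125, 125, 124, 124, 120, 86, 46, 45, 47, 64, 126, 124, 124, 125, 124, 123, 124, 134, 179, 193, 193, 193, 193, 193, 193, 189, 148]
402 [152, 130, 125, 122, 194, 185, 118, 69, 124, 124, 124, 125, 124, 124, 124, 120, 86, 45, 45, 46, 64, 124, 124, 124, 124, 124, 124, 124, 132, 179, 193, 193, 192, 193, 193, 193, 188, 150]
403 [154, 129, 132, 159, 192, 185, 119, 70, 124, 124, 123, 124, 124, 124, 124, 120, 86, 45, 45, 45, 64, 124, 124, 123, 123, 123, 123, 123, 132, 178, 192, 194, 193, 194, 192, 193, 189, 150]
top [(173, [0.6416, -0.3838]), (182, [0.6122, -0.3831]), (186, [0.5991, -0.3828]), (195, [0.5698, -0.3821])]
row [178, 139, 81, 64, 80, 160, 193, 193, 193, 192, 166, 133, 124, 125, 124, 123, 123, 123, 93, 153, 192, 193, 193, 193, 188, 176, 175, 175] [(392, np.float64(-0.35)), (398, np.float64(-0.3695)), (402, np.float64(-0.3825)), (406, np.float64(-0.3955)), (412, np.float64(-0.415))]
```

Slot x is 0.571–0.645, the free gap is 0.571–0.599 (centre 0.585), and slot y centre is ≈ -0.384. TCP target is (0.585, -0.4335).

Request:
jog_arm --pt "0.005 0.02 -0.002 0 0 0 1" --pt "0 0.016 0 0 0 0 1" --pt "0 0 0 0 0 0 1" --pt "0 0 0 0 0 0 1"

```text
time: 34.92
tool_pos: [0.5862, -0.436, 0.0557]
tcp_rot: [-1.209, 1.206, -1.222]
wrist_force: [-0.0, -0.2, 0.5]
width: 1.002
```

```bash
python3 -c "
from h import *
go([.585,-.4335,.033],-0.3)"
```

```text
t 34.925 at [ 0.5862 -0.436   0.0557] q [-0.67  0.51  1.63 -0.    0.99  0.91] w 1.002 F [-0.  -0.2  0.5] | d [-0.0026  0.0227 -0.0013] turn [-0.005 -0.     0.008] N 1
   [-0.003, 0.023, -0.001, -0.005, -0.0, 0.008]
```

Request:
jog_arm --pt "-0.002 0.007 -0.0015 0 0 0.008 1" --pt "0 0.003 0 0 0 0 1" --pt "0 0 0 0 0 0 1"

```text
time: 35.3
tool_pos: [0.5848, -0.434, 0.0454]
tcp_rot: [-1.202, 1.209, -1.216]
wrist_force: [0.5, -0.4, 1.1]
width: 0.998
```

```bash
python3 -c "
from h import *
go([.585,-.4335,.033],-0.3)
c=read_camera('side'); cv2.imwrite('pics/k.png',cv2.resize(c['img'][90:150,210:290],(800,600),interpolation=cv2.INTER_CUBIC))"
```

```text
t 35.3 at [ 0.5848 -0.434   0.0454] q [-0.67  0.52  1.64  0.    0.98  0.9 ] w 0.998 F [ 0.5 -0.4  1.1] | d [-0.0005  0.0124  0.0001] turn [-0.006 -0.    -0.001] N 1
   [-0.0, 0.012, 0.0, -0.006, -0.0, -0.001]
```

View pics/k.png

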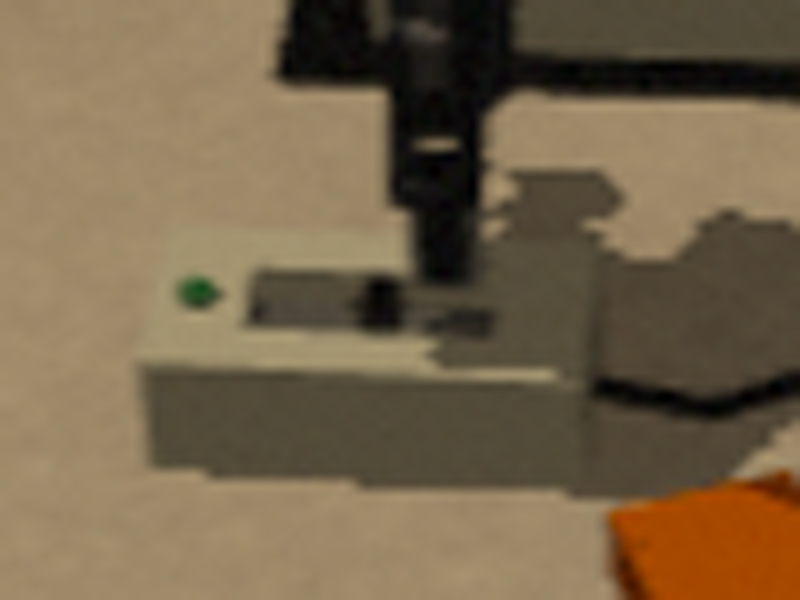

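```bash
python3 -c "
from h import *
c=read_camera('side'); W=cloud(c); g=cv2.cvtColor(c['img'],6)
for v in range(110,124):
  print(v,g[v,249:261].tolist(),' '.join('%.3f/%.3f'%(W[v,u,1],W[v,u,2]) for u in(253,254,256)))"
```

```text
110 [65, 32, 14, 16, 16, 17, 12, 11, 19, 99, 107, 71] -0.355/0.101 -0.360/0.097 -0.359/0.098
111 [134, 103, 37, 16, 8, 8, 4, 23, 44, 69, 80, 74] -0.383/0.075 -0.376/0.081 -0.385/0.075
112 [136, 110, 56, 11, 9, 6, 14, 30, 46, 105, 136, 105] -0.381/0.073 -0.378/0.076 -0.384/0.071
113 [143, 116, 56, 15, 12, 12, 4, 25, 47, 103, 108, 70] -0.376/0.074 -0.377/0.073 -0.386/0.066
114 [150, 121, 62, 21, 10, 18, 9, 25, 44, 69, 79, 79] -0.381/0.066 -0.377/0.069 -0.383/0.065
115 [150, 122, 64, 24, 8, 4, 7, 27, 44, 68, 79, 79] -0.381/0.063 -0.381/0.063 -0.386/0.059
116 [145, 126, 77, 26, 10, 12, 9, 24, 44, 58, 72, 78] -0.382/0.058 -0.384/0.057 -0.389/0.053
117 [91, 97, 65, 25, 14, 16, 11, 25, 49, 68, 77, 78] -0.381/0.056 -0.379/0.057 -0.387/0.051
118 [28, 59, 62, 51, 43, 37, 38, 44, 55, 69, 75, 77] -0.385/0.048 -0.386/0.048 -0.388/0.046
119 [28, 58, 74, 73, 74, 74, 73, 70, 72, 73, 77, 78] -0.394/0.037 -0.398/0.034 -0.399/0.034
120 [23, 47, 63, 68, 63, 65, 63, 63, 67, 73, 75, 77] -0.394/0.034 -0.396/0.032 -0.397/0.031
121 [23, 56, 74, 69, 70, 56, 38, 39, 39, 35, 55, 74] -0.392/0.031 -0.392/0.031 -0.395/0.029
122 [33, 62, 77, 60, 41, 42, 40, 36, 37, 41, 63, 78] -0.386/0.032 -0.392/0.028 -0.385/0.033
123 [93, 109, 107, 87, 70, 68, 59, 50, 48, 47, 65, 79] -0.383/0.031 -0.384/0.031 -0.387/0.029
```

Request:
jog_arm --pt "-0.002 0.006 0 0 0 0 1" --pt "0 0.005 0 0 0 0 1" --pt "0 0 0 0 0 0 1"

```text
time: 35.78
tool_pos: [0.5852, -0.4319, 0.0343]
tcp_rot: [-1.202, 1.209, -1.216]
wrist_force: [-0.0, 0.9, -0.8]
width: 0.998
```

```bash
python3 -c "
from h import *
go([.585,-.432,.030],-0.3)
c=read_camera('side'); W=cloud(c); g=cv2.cvtColor(c['img'],6)
for v in range(115,126):
  print(v,g[v,249:261].tolist(),' '.join('%.3f/%.3f'%(W[v,u,1],W[v,u,2]) for u in(253,254,256)))"
```

```text
t 35.775 at [ 0.5852 -0.4319  0.0343] q [-0.67  0.54  1.64  0.    0.96  0.9 ] w 0.998 F [-0.   0.9 -0.8] | d [ 0.0001  0.0043 -0.0003] turn [-0.006 -0.     0.   ] N 1
   [0.0, 0.004, -0.0, -0.006, -0.0, 0.0]
115 [149, 115, 46, 15, 10, 12, 13, 34, 45, 63, 79, 79] -0.379/0.064 -0.379/0.064 -0.384/0.060
116 [144, 119, 59, 22, 10, 13, 10, 34, 50, 68, 80, 79] -0.370/0.067 -0.375/0.064 -0.383/0.058
117 [92, 95, 58, 19, 9, 12, 13, 32, 48, 69, 77, 78] -0.380/0.056 -0.376/0.059 -0.383/0.054
118 [28, 52, 46, 17, 16, 17, 13, 28, 45, 66, 78, 79] -0.376/0.056 -0.376/0.056 -0.381/0.052
119 [28, 52, 48, 14, 9, 15, 8, 25, 45, 66, 75, 80] -0.378/0.050 -0.380/0.049 -0.387/0.044
120 [22, 45, 47, 24, 11, 10, 14, 24, 44, 65, 76, 80] -0.379/0.046 -0.373/0.050 -0.388/0.039
121 [24, 49, 55, 32, 23, 19, 16, 34, 51, 45, 56, 75] -0.377/0.044 -0.387/0.035 -0.386/0.037
122 [34, 60, 73, 68, 64, 56, 51, 50, 46, 42, 63, 80] -0.381/0.037 -0.384/0.035 -0.381/0.037
123 [94, 106, 98, 72, 58, 51, 50, 50, 47, 46, 68, 79] -0.386/0.028 -0.385/0.030 -0.384/0.031
124 [150, 147, 148, 119, 80, 79, 79, 80, 79, 80, 81, 80] -0.367/0.041 -0.370/0.038 -0.368/0.041
125 [150, 149, 149, 120, 78, 77, 79, 78, 79, 80, 78, 80] -0.365/0.039 -0.359/0.044 -0.366/0.039
```

Request:
jog_arm --pt "0 0.004 0 0 0 0 1" --pt "0 0 0 0 0 0 1"

```text
time: 36.08
tool_pos: [0.5855, -0.4321, 0.0304]
tcp_rot: [-1.202, 1.208, -1.217]
wrist_force: [0.4, 0.5, -0.3]
width: 0.999
```

Request:
jog_arm --pt "0 0.003 0 0 0 0 1" --pt "0 0 0 0 0 0 1"

```text
time: 36.33
tool_pos: [0.5864, -0.4329, 0.0294]
tcp_rot: [-1.201, 1.206, -1.218]
wrist_force: [-0.0, 0.1, 0.5]
width: 0.999
```

Request:
jog_arm --pt "0 0.002 0 0 0 0 1" --pt "0 0 0 0 0 0 1"

```text
time: 36.58
tool_pos: [0.5869, -0.4332, 0.0292]
tcp_rot: [-1.201, 1.205, -1.219]
wrist_force: [-0.4, -0.4, -0.3]
width: 1.0
```

```bash
python3 -c "
from h import *
go([.585,-.432,.030],-0.3)
c=read_camera('side'); W=cloud(c); g=cv2.cvtColor(c['img'],6)
for v in range(118,126):
  print(v,g[v,246:261].tolist(),' '.join('%.3f/%.3f'%(W[v,u,1],W[v,u,2]) for u in(253,254,256)))
print(proj(c,254,122,.035),proj(c,254,122.5,.029),proj(c,254,122,.04))
cv2.imwrite('pics/l.png',cv2.resize(c['img'][90:150,210:290],(800,600),interpolation=cv2.INTER_CUBIC))"
```

```text
t 36.575 at [ 0.5869 -0.4332  0.0292] q [-0.67  0.54  1.64  0.01  0.95  0.9 ] w 1.0 F [-0.4 -0.4 -0.3] | d [-0.0012 -0.0008 -0.0019] turn [-0.009 -0.     0.002] N 1
   [-0.001, -0.001, -0.002, -0.009, -0.0, 0.002]
118 [56, 13, 12, 26, 41, 36, 12, 12, 10, 7, 45, 62, 70, 74, 75] -0.379/0.053 -0.377/0.055 -0.382/0.051
119 [40, 9, 14, 28, 50, 42, 11, 5, 11, 10, 41, 61, 68, 75, 78] -0.384/0.046 -0.377/0.051 -0.382/0.047
120 [30, 14, 10, 22, 46, 40, 7, 8, 10, 7, 43, 60, 68, 76, 78] -0.379/0.045 -0.378/0.046 -0.385/0.041
121 [32, 14, 7, 24, 47, 41, 9, 6, 10, 8, 42, 50, 39, 55, 75] -0.380/0.041 -0.376/0.045 -0.384/0.038
122 [36, 26, 29, 35, 52, 49, 24, 22, 19, 20, 43, 50, 40, 63, 79] -0.381/0.036 -0.378/0.039 -0.386/0.033
123 [107, 90, 89, 92, 106, 96, 76, 71, 65, 63, 62, 53, 46, 68, 78] -0.383/0.031 -0.387/0.028 -0.384/0.031
124 [150, 149, 149, 149, 149, 121, 79, 80, 80, 79, 80, 78, 79, 79, 79] -0.367/0.041 -0.361/0.046 -0.370/0.039
125 [148, 149, 150, 148, 149, 120, 79, 79, 79, 77, 78, 80, 80, 80, 79] -0.361/0.042 -0.361/0.042 -0.361/0.043
[ 0.5855 -0.3831  0.035 ] [ 0.5862 -0.3881  0.029 ] [ 0.5846 -0.377   0.04  ]
```

View pics/l.png

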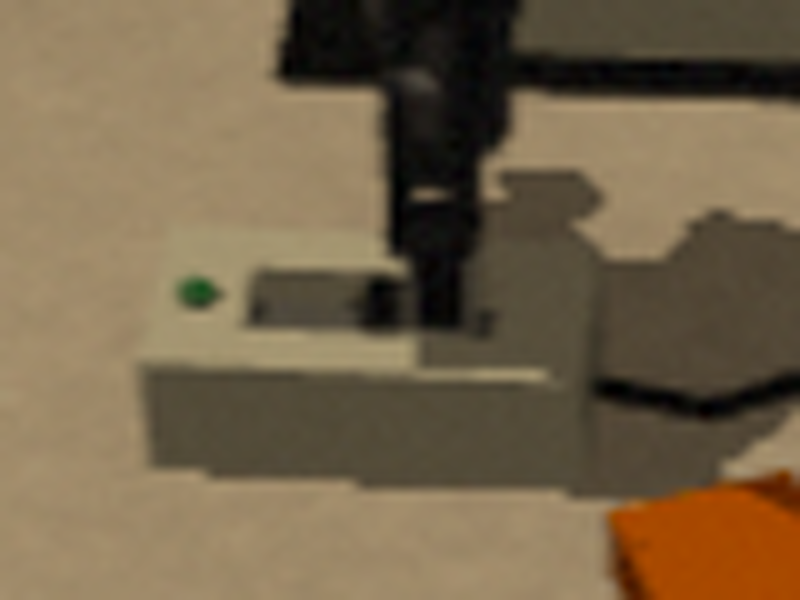

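The finger is in the slot behind the switch, at (440,310). Raise it 1.5 mm off the slot floor and push towards the lamp.

Request:
jog_arm --pt "-0.001 -0.002 0 -0.008 0 0 1" --pt "0 0 0.006 0 0 0 1" --pt "0 0 0.006 0 0 0 1" --pt "0 0 0.006 0 0 0 1" --pt "0 0 0 0 0 0 1"

```text
time: 37.25
tool_pos: [0.6051, -0.4319, 0.0299]
tcp_rot: [-1.209, 1.214, -1.213]
wrist_force: [0.1, 0.3, 0.1]
width: 1.003
```

```bash
python3 -c "
from h import *
go([.614,-.432,.030],-0.3)"
```

```text
t 37.25 at [ 0.6051 -0.4319  0.0299] q [-0.65  0.57  1.6  -0.    0.97  0.92] w 1.003 F [0.1 0.3 0.1] | d [ 0.0001 -0.0001  0.0089] turn [0.002 0.    0.001] N 1
   [0.0, -0.0, 0.009, 0.002, 0.0, 0.001]
```

Request:
jog_arm --pt "0 0 0.005 0 0 0 1" --pt "0 0 0.004 0 0 0 1" --pt "0 0 0.003 0 0 0 1" --pt "0 0 0.003 0 0 0 1" --pt "0 0 0.003 0 0 0 1"

```text
time: 37.88
tool_pos: [0.6116, -0.4319, 0.0295]
tcp_rot: [-1.227, 1.231, -1.192]
wrist_force: [-9.1, -0.3, 7.6]
width: 1.005
```

Request:
jog_arm --pt "0 0 0.004 0 0 0 1" --pt "0 0 0.004 0 0 0 1"

```text
time: 38.12
tool_pos: [0.6117, -0.4319, 0.0295]
tcp_rot: [-1.238, 1.243, -1.179]
wrist_force: [-12.8, -0.5, 9.1]
width: 1.0
```

The push ended in a firm stop at x=0.6117, where the end stop was predicted. Back off, lift out and check everything.

Request:
jog_arm --pt "0 0 -0.004 0 0 0 1" --pt "0 -0.02 0 0 0 0 1" --pt "0 -0.04 0 0.02 0 0 1" --pt "0 -0.05 0 0 0 0 1" --pt "0 -0.05 0 0 0 0 1" --pt "0.05 -0.02 -0.03 0 0 0 1" --pt "0.05 0 -0.03 0 0 0 1" --pt "0.05 0 -0.03 0 0 0 1" --pt "0 0 0 0 0 0 1"

```text
time: 39.25
tool_pos: [0.5309, -0.5883, 0.2308]
tcp_rot: [-1.22, 1.204, -1.206]
wrist_force: [0.1, 1.1, 0.2]
width: 0.999
```

```bash
python3 dome.py; python3 -c "
from h import *
for n in('side','top'):
  c=read_camera(n); W=cloud(c); g=cv2.cvtColor(c['img'],6)
  for t in('carton0','tub0'):
    for m in spotter.masks_of(c,t):
      if m['p']>.3: print(n,t,round(m['p'],2),m['location'],np.nanpercentile(W[m['mask']],[1,50,99.5],axis=0).round(3).tolist())
  if n=='side':
    for v in(119,120,121): print(g[v,232:266].tolist())
    cv2.imwrite('pics/end.png',cv2.resize(c['img'],(784,588),interpolation=cv2.INTER_CUBIC))
  else: print('top col',g[166:204,402].tolist())
print(readout.read_state()['time'],readout.read_state()['tool_pos'])"
```

```text
0.26 6 0.0843
0.28 792 0.0857
0.3 942 0.0858
0.32 989 0.086
0.34 1035 0.0862
0.36 1088 0.0858
0.38 1106 0.0857
0.4 641 0.0855
side carton0 0.98 [208.8, 176.5] [[0.635, -0.124, 0.007], [0.662, -0.101, 0.072], [0.693, -0.093, 0.114]]
side carton0 0.92 [154.3, 194.2] [[0.771, -0.117, 0.002], [0.82, -0.078, 0.026], [0.876, -0.058, 0.032]]
side carton0 0.91 [284.2, 153.3] [[0.445, -0.325, 0.003], [0.486, -0.26, 0.027], [0.532, -0.215, 0.032]]
side carton0 0.7 [198.0, 239.3] [[0.637, 0.059, 0.005], [0.663, 0.09, 0.074], [0.706, 0.096, 0.114]]
side tub0 0.93 [349.5, 372.0] [[0.287, 0.345, 0.005], [0.318, 0.387, 0.07], [0.348, 0.407, 0.076]]
side tub0 0.76 [420.2, 358.5] [[0.144, 0.305, 0.005], [0.181, 0.347, 0.07], [0.21, 0.371, 0.075]]
[119, 147, 119, 74, 73, 73, 61, 26, 10, 16, 29, 59, 76, 73, 73, 72, 73, 73, 72, 74, 75, 73, 73, 73, 74, 75, 74, 96, 132, 147, 146, 147, 146, 147]
[147, 147, 118, 59, 56, 70, 54, 19, 11, 10, 26, 57, 63, 50, 54, 57, 57, 56, 58, 60, 65, 66, 66, 66, 67, 69, 73, 107, 137, 148, 147, 146, 148, 148]
[147, 146, 110, 49, 60, 72, 56, 17, 7, 8, 22, 56, 71, 73, 72, 72, 7
[... 232 characters left out ...]
0.001], [0.659, -0.109, 0.107], [0.712, -0.095, 0.118]]
top carton0 0.61 [310.3, 116.5] [[0.772, -0.117, 0.015], [0.823, -0.09, 0.026], [0.876, -0.061, 0.037]]
top carton0 0.55 [256.8, 165.8] [[0.636, 0.064, -0.0], [0.661, 0.078, 0.107], [0.7, 0.099, 0.116]]
top carton0 0.45 [291.7, 171.4] [[0.606, -0.229, -0.006], [0.658, -0.03, 0.004], [0.716, 0.165, 0.016]]
top tub0 0.57 [178.3, 319.7] [[0.142, 0.303, -0.001], [0.178, 0.332, 0.069], [0.209, 0.366, 0.079]]
top col [164, 141, 137, 134, 207, 199, 129, 76, 135, 127, 66, 49, 48, 60, 135, 135, 135, 135, 135, 136, 135, 135, 135, 134, 134, 135, 134, 134, 144, 193, 207, 206, 207, 206, 207, 206, 202, 162]
39.65 [ 0.53400442 -0.58233573  0.22816069]
```

View pics/end.png

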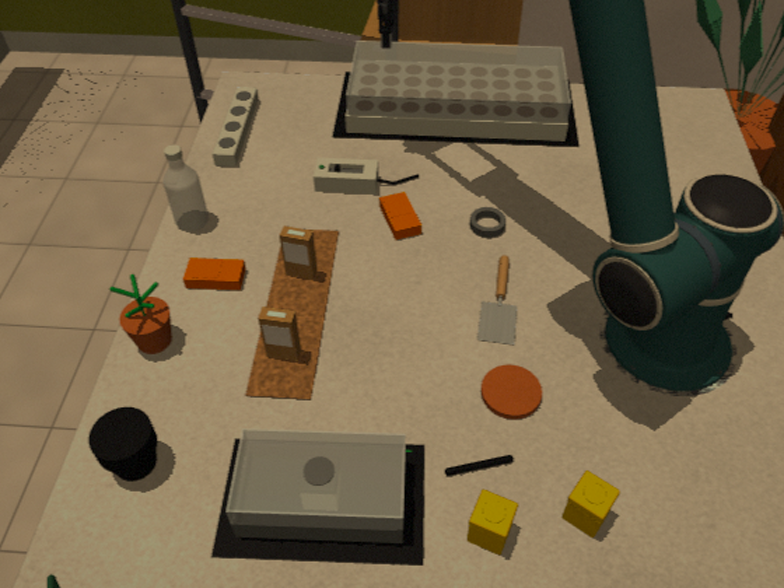

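The last picture shows the dome flat and shut with the tub visible inside. Both brown cartons stand on the strip at (297,255) and (280,335), and the switch has moved over toward the lamp. Nothing is touching the robot. Handing in.

```bash
python3 -c "
from h import *
print(bot.finish_job())"
```

```text
the job is handed in; nothing more can be done
None
```

I handed the job in at about 40 s of robot time. My last checks found everything in place; the switch is the least certain, because its travel could not be measured closely. No verdict was reported.

- **Tub:** There was only one grey-lidded tub. It stands upright in the tray at about (0.563, 0.332). Its lid was at z≈0.075 when I set it down, and it still shows under the shut dome.
- **Dome:** I pushed it over from outside the hinge side. Its flat top reads a level 0.085–0.086 m across its width, so it is shut. It was shut before I touched the switch.
- **Cartons:** There were two brown cartons, and both stand on a short end on the strip. They are at about (0.662, 0.08) and (0.662, -0.11), with their tops at z≈0.11. One was knocked aside early on, so I measured it again before picking it up.
- **Switch:** I pushed it with one finger in the slot until it stopped hard, at 13 N against the 2 N it takes to move. The finger's position at the stop matched the end of travel, about 24 mm. The picture measurements disagreed a little, at about 21–23 mm, and the mark for "on" is 21 mm. I took the hard stop as the better evidence and did not push again.

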